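# Clear a jammed dowel magazine and stack the tray

## Robot

A 7-joint arm with a two-finger parallel gripper is mounted at the origin on a cart in front of the work surface, level with it; the furniture and walls round the work are solid. World frame = base frame: x ahead of the robot, y to its left, z up, the work surface at z = 0. Lengths are in mm, angles in rad, forces in N, time in s.
With the tool pointing down it reaches from about 350 to 900 mm from the base axis. Payload 8.1 kg.
Tool frame: the origin (TCP) lies on the centre line of the jaws, within the pads' length; the fingertips stand bot.nose_length ahead of it and the grasp point (between the pads) lies 5 mm behind it (bot.nose_length is the distance from the TCP to the fingertips, in mm); z points along the fingers, y is the line along which they close (so a half turn about z gives the same grasp; the last joint's range is limited). The gripper opens to 85 mm and grips with 20 to 120 N. Pads are 22 mm wide; open, the fingers measure 114 mm over their backs; the gripper's body (76 mm by 85 mm) begins 54 mm behind the grasp point. The pads swing forward as they close: fully open they stand 13 mm farther back than shut.
Start: joints at [-1.268, 0.434, 0.025, 1.573, -0.012, 1.134, -0.075], TCP at [246.748, 574.244, 245.323] pointing down, gripper open.
Joint ranges: [-2.62, 2.62], [-0.44, 2.09], [-1.27, 1.32], [0.08, 2.57], [-1.32, 4.46], [0.12, 2], [-2.74, 2.74]. Speed limits (rad/s): [2.22, 2.22, 3.01, 3.01, 3.14, 3.14, 3.14].

## Interface

Orientations are given as a unit quaternion [w, x, y, z].
In Python, from cell import get_obs, optics, job, bot gives the robot as it stands.
- The arm moves only by the tool move_arm, never from a script. Its argument "increments" is text: rows parted by semicolons, each of 6 numbers parted by spaces: the shift along the tool's x, y, z each as a share of 250 mm, from -1 to 1, then the turn, a rotation vector about the tool's x, y, z each as a share of pi/2 rad, from -1 to 1. In form: x y z ax ay az; .... A call has exactly 10 rows; each row is the pose to reach, as a shift and turn from the pose commanded when the call began, along the tool's axes at that moment; what a row does not reach only later rows make up. A row lasts 1/10 s, in which the tool goes at most 50 mm and 8.59 degrees, less where a joint would pass 70% of its speed; a pose out of reach is approached as far as the arm can. A call with a number of a shift or a turn outside -1 to 1 is refused whole. A call with a gripper value outside its range is refused whole. "fingers" is the closure, from -1 (fully open) to 1 (shut), set as the call begins (left out, the last holds). The fingers move at their own pace and stop on an object; "grip_force" is the grip in N (left out, the last holds). Time passes only in rows, so rows that repeat a pose let the fingers close, or fill a call up. It gives the time, the measured TCP pose, the force, the opening and the grip force at its end, in the units of the state.
- get_obs(): the state, without advancing time (a new reading comes with each control period).
- optics.capture(name): name is "scene" or "top" or "wrist"; returns a dict with "image" (480x640x3 uint8, red, green, blue), "range_z" (480x640 float32, mm along the optical axis (not along the pixel's ray), 0 where there is no reading), "vfov" (degrees; the focal length in pixels is half the picture's height over the tangent of half this angle, whatever the lens; pixels are square), "cx", "cy" (the principal point, pixels), "origin" and "orientation" of the camera in the world. Camera axes: x right, y down, z forward; pixel columns grow to the right and rows downward; lengths in mm; the calibration is good to about 2 mm. A picture is of the moment at which its call begins.
- job.hand_in(): hands the job in; it is judged then, once.
The state is a dict: "time_s": time; "joint_pos": joint angles; "qvel": joint speeds; "effort": joint torques, N m; "eef_pos": TCP position; "ee_rot": TCP orientation; "ft_force": force on the tool from outside, world axes, zero at the start; "ft_torque": the same for the moment, N m; "width": finger opening in mm; "grip_force": force on a finger pad.
Only numpy, scipy, OpenCV 4.12 (cv2) and the standard library are available. Lean on these libraries where they do the work, as an engineer would, in place of code of your own. Each camera call takes 0.05 s, during which the arm holds its last target. There are 200 camera calls.

## Task

Some tubes of the dowel magazine have an orange blank wedged in the foot. Stand the blue tray on the bench behind the magazine, tip the magazine fully and push every wedged blank down out of its tube into the tray with the ramrod. Then put the rod back in its stand, set the magazine upright again and stack the tray, with the blanks in it, on the storage box so that its feet sit in the recesses of the lid.

Things in the scene. Friction and masses are not known exactly. Their poses are not given: they have to be found in the camera images.
- magazine: Tipping dowel magazine, fixed: dark wooden base (x -38 to 33, y -128 to 128, 12 mm thick), two green cheeks 50 x 12 mm, 188 mm high, at y = -112 and +112 mm; between them a rocker with four clear tubes in a row. Origin: on the bench under the pivot; z up, x away from the robot, y along the row. The rocker turns about a level axis parallel to y, 160 mm up at x = 0.
- rocker (a joint): Tip angle of the rocker, rad: 0 upright (as at the start), 0.65 fully tipped on its stop. As it grows the mouths come toward the robot (-x of the magazine) and the feet swing away from it, clear of the aluminium plate under them (73 mm up), to 51 mm beyond the pivot and at least 80 mm above the bench. Friction (0.2 N m, some 3 N at the ball) holds it where it is left.
- tip_ball (a point): Centre of the red ball (30 mm diameter) on the steel tipping lever (10 mm thick), outside the right-hand cheek at y = -135 mm of the magazine, 80 mm above the pivot axis when upright; it turns with the rocker. Push or pinch it to tip the rocker or set it upright.
- catch_spot (a point): Point on the bench 85 mm along +x of the magazine from its origin, axes as the magazine's. With the tray's middle within about 10 mm of it and the axes parallel (either way round), all four tipped tubes empty into the tray. Set or lift the tray while the rocker is upright: tipped, the tubes overhang it.
- rod: Ramrod: steel shaft 14 mm thick, 150 mm long, tip tapered to 8 mm; then a brass collar 26 mm wide (150 to 156 mm from the tip), a square wooden neck 18 x 18 mm (156 to 198 mm) to grip, and a dark knob 28 mm wide up to 214 mm. Origin at the tip, z along the rod to the knob, x and y square to the neck's faces. Starts upright in its stand, tip 10 mm above the bench. 0.12 kg.
- rod_stand: Fixed wooden block 64 x 64 x 70 mm with a vertical 19 mm hole in its middle, 60 mm deep. Origin in the middle of its underside.
- tray: Blue tray on four round black feet, 100 (x) x 210 (y) mm, rim 52 mm high, 4 mm walls, inner floor 11 mm up. A divider in the plane y = 0 carries a grip plate 36 (x) x 10 (y) mm, 47 to 97 mm high, with a black lip 13 mm wide on top, to 103 mm. Origin in the middle, at the feet's undersides. Feet 20 mm wide, tapered to 14, 7 mm high, at x = +-38, y = +-93 mm. 0.25 kg.
- store_box: Grey storage box with a closed yellow lid, 114 (x) x 226 (y) x 72 mm, loose, 0.9 kg. Origin in the middle of its underside. The lid has four square recesses, 26 x 26 mm, 6 mm deep (floor 66 mm above the bench), at x = +-38, y = +-93 mm, for the tray's feet; the tray fits either way round.
- blank_1: Orange round dowel blank, 24 mm diameter, 60 mm long, 40 g; may be absent. Origin in the middle of one end face, z along its axis. When present it starts wedged in the foot of tube 1, seen through the clear wall, its origin end down 77.5 mm above the bench, held by the spring keeper.
- mouth_1 (a point): Centre of the mouth of tube 1, at y = -72 mm of the magazine, 45 mm above the pivot; turns with the rocker, z axis out of the mouth. The tube is 130 mm long, 34 mm outside, 28 mm bore, open at both ends. A spring keeper at its foot grips the blank even when tipped; some 6 to 16 N along the tube push it past, and after 40 to 55 mm it drops out. An empty tube lets the rod through.
- blank_2: Orange round dowel blank, 24 mm diameter, 60 mm long, 40 g; may be absent. Origin in the middle of one end face, z along its axis. When present it starts wedged in the foot of tube 2, seen through the clear wall, its origin end down 77.5 mm above the bench, held by the spring keeper.
- mouth_2 (a point): Centre of the mouth of tube 2, at y = -32 mm of the magazine, 45 mm above the pivot; turns with the rocker, z axis out of the mouth. The tube is 130 mm long, 34 mm outside, 28 mm bore, open at both ends. A spring keeper at its foot grips the blank even when tipped; some 6 to 16 N along the tube push it past, and after 40 to 55 mm it drops out. An empty tube lets the rod through.
- blank_3: Orange round dowel blank, 24 mm diameter, 60 mm long, 40 g; may be absent. Origin in the middle of one end face, z along its axis. When present it starts wedged in the foot of tube 3, seen through the clear wall, its origin end down 77.5 mm above the bench, held by the spring keeper.
- mouth_3 (a point): Centre of the mouth of tube 3, at y = +32 mm of the magazine, 45 mm above the pivot; turns with the rocker, z axis out of the mouth. The tube is 130 mm long, 34 mm outside, 28 mm bore, open at both ends. A spring keeper at its foot grips the blank even when tipped; some 6 to 16 N along the tube push it past, and after 40 to 55 mm it drops out. An empty tube lets the rod through.
- blank_4: Orange round dowel blank, 24 mm diameter, 60 mm long, 40 g; may be absent. Origin in the middle of one end face, z along its axis. When present it starts wedged in the foot of tube 4, seen through the clear wall, its origin end down 77.5 mm above the bench, held by the spring keeper.
- mouth_4 (a point): Centre of the mouth of tube 4, at y = +72 mm of the magazine, 45 mm above the pivot; turns with the rocker, z axis out of the mouth. The tube is 130 mm long, 34 mm outside, 28 mm bore, open at both ends. A spring keeper at its foot grips the blank even when tipped; some 6 to 16 N along the tube push it past, and after 40 to 55 mm it drops out. An empty tube lets the rod through.
Mind the look-alikes: they are no part of the job. There is more than one size of the rod; the one meant has the size given above.

How it is judged:
By the outcome, as a careful person would: the job done as asked, in the order asked, and still so for the second after the job is handed in, with the robot touching nothing.
Of blank_1, blank_2, blank_3, blank_4 only 2 to 4 are there at a start; the rules pass over those that are not, and their reading is None.
At some moment in a run one of tray, store_box may be knocked a few centimetres aside while the robot is not near it.
Once in a run the grip may slacken for a moment while it holds something.
It also fails if it takes over 208 s, if anything falls off the work surface, if the arm or the gripper's body presses on something with over 40 N, if the wrist force passes 120 N, or if a joint passes its speed limit or range.

## Working session

There is one attempt and no reset: what is moved stays moved. The work goes in short steps, Python scripts to look and compute and a tool call to move; the robot and the scene stay as the last step left them, time stands still between calls to the robot, and variables do not carry over. Pictures are saved under pics/ and viewed, at most 16 in all, crops included, and the job is handed in when it is done.

Besides the shell and the picture viewer there is one more tool, called after "Emit:" as a command line: name --argument value ..., lists and objects as JSON in quotes. move_arm: Moves the arm, as the interface text tells. Shift numbers are shares of 250 mm and turn numbers shares of pi/2 rad, none past 1 either way. Its arguments: {"type":"object","properties":{"increments":{"type":"string"},"fingers":{"type":"number"},"grip_force":{"type":"number"}},"required":["increments"]}

```bash
mkdir -p pics; ls; cat > h.py <<'E'
import numpy as np, cv2
from scipy.spatial.transform import Rotation as R
from cell import get_obs, optics, job, bot
def q(o): return R.from_quat([o[1],o[2],o[3],o[0]])
def cap(n):
    c=optics.capture(n); c['f']=240/np.tan(np.radians(c['vfov'])/2); c['Rm']=q(c['orientation']).as_matrix(); return c
def pts(c):
    v,u=np.mgrid[0:480,0:640]; z=c['range_z']
    P=np.stack([(u-c['cx'])/c['f']*z,(v-c['cy'])/c['f']*z,z],-1)
    return P@c['Rm'].T+np.array(c['origin'])
def ray(c,u,v,h):
    d=c['Rm']@np.array([(u-c['cx'])/c['f'],(v-c['cy'])/c['f'],1]); o=np.array(c['origin'])
    return o+d*(h-o[2])/d[2]
def proj(c,p):
    a=c['Rm'].T@(np.array(p)-c['origin']); return a[:2]/a[2]*c['f']+[c['cx'],c['cy']]
def save(c,n): cv2.imwrite('pics/'+n+'.png',c['image'][:,:,::-1])
def plan(p,Rt=None):
    "increments from current measured pose to target p (mm), Rt Rotation"
    o=get_obs(); r=q(o['ee_rot']); d=r.inv().apply(np.array(p)-o['eef_pos'])/250
    w=(r.inv()*Rt).as_rotvec()/(np.pi/2) if Rt is not None else np.zeros(3)
    return np.round(np.r_[d,w],4)
E
python3 - <<'E'
from h import *
o=get_obs(); print({k:np.round(v,3) for k,v in o.items()}, bot.nose_length)
for n in('scene','top'):
    c=cap(n); save(c,n+'0'); print(n,c['vfov'],c['cx'],c['cy'],c['origin'],c['orientation'])
E
```

```text
pics
{'time_s': np.float64(0.0), 'joint_pos': array([-1.268,  0.435,  0.025,  1.574, -0.012,  1.134, -0.075]), 'qvel': array([ 0.001,  0.002, -0.001, -0.001,  0.001,  0.001,  0.001]), 'effort': array([ 0.0000e+00, -6.7047e+01,  1.0250e+00, -3.1623e+01,  1.5000e-02,
        1.2000e-02, -0.0000e+00]), 'eef_pos': array([246.587, 573.782, 244.537]), 'ee_rot': array([-0.   ,  0.202,  0.979, -0.001]), 'ft_force': array([-0.728, -0.423,  0.721]), 'ft_torque': array([ 0.042,  0.025, -0.024]), 'grip_force': np.float64(0.0), 'width': np.float64(85.243)} 14.0
scene 57.26345489361034 317.1922386278166 244.40580444726615 [  64.63217694 -500.62132496  877.50355107] [-0.3663273   0.8653789  -0.31791759  0.12590501]
top 50.893062679672276 326.2826467886035 239.6353719746237 [ 363.50311456   24.65507997 1592.16937404] [-0.04137006  0.71576456 -0.69588211  0.04144523]
```

View pics/scene0.png

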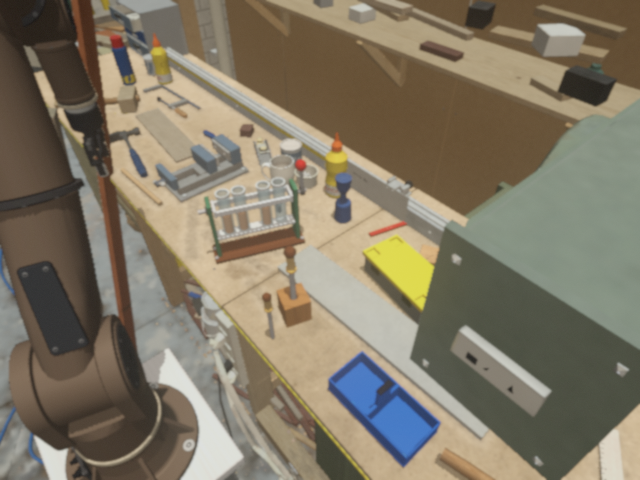

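View pics/top0.png

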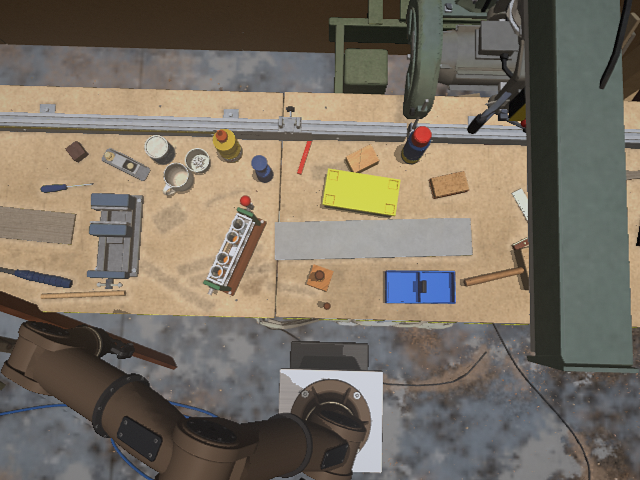

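Scene: the magazine is at top-view px (213..246, 201..290), with the ball at (246,201). Mag +x points image-left. The yellow-lid box is at (360,193) and the tray at (420,287). The rod candidates are (317,275) in the wooden block and a smaller one at (323,305). Next I measure them.

```bash
python3 - <<'E'
from h import *
c=cap('top'); P=pts(c); I=c['image'].astype(int); hsv=cv2.cvtColor(c['image'],cv2.COLOR_RGB2HSV)
print('bench z',np.median(P[240:250,300:310,2]))
def rep(n,m):
    p=P[m]; print(n,m.sum(),'z max',p[:,2].max().round(1),'med',np.median(p,0).round(1)); return p
H,S,V=[hsv[...,i].astype(int) for i in range(3)]
for n,m,lo,hi in (('lid',(abs(H-30)<5)&(S>180)&(V>120)&(P[...,2]>55)&(P[...,2]<90),60,80),('tray',(abs(H-110)<10)&(S>130)&(V>80)&(P[...,2]>40)&(P[...,2]<70),40,70)):
    m=m.copy(); m[:,:270]=0; m[:,475:]=0; m[:150]=0; p=rep(n,m)
    r=cv2.minAreaRect(p[:,:2].astype(np.float32)); print(r)
m=((H<5)|(H>175))&(S>180)&(V>120); m[:190]=0;m[215:]=0;m[:,:235]=0;m[:,260:]=0
p=rep('ball',m); v,u=np.nonzero(m); print(u.mean(),v.mean(), ray(c,u.mean(),v.mean(),242))
# green cheeks
m=(abs(H-75)<15)&(S>90)&(P[...,2]>100); m[:200]=0;m[300:]=0;m[:,:195]=0;m[:,275:]=0
p=rep('cheek',m); k=p[:,0]>np.median(p[:,0]); 
m1=m.copy(); 
n,l,st,ce=cv2.connectedComponentsWithStats(m.astype(np.uint8)); 
for i in range(1,n):
    if st[i,4]>8: print(st[i],ce[i].round(1),np.median(P[l==i],0).round(1))
# rods
for (u0,v0) in((317,275),(323,305)):
    w=P[v0-18:v0+18,u0-18:u0+18]; z=w[...,2]; print('rod',(u0,v0),'zmax',np.sort(z.ravel())[-5:].round(0)); 
    for a,b in((60,80),(130,250)):
        k=(z>a)&(z<b); 
        if k.sum(): print(a,b,k.sum(),w[k].min(0).round(1),w[k].max(0).round(1),np.median(w[k],0).round(1), cv2.minAreaRect(w[k][:,:2].astype(np.float32)))
s=cap('scene')
a=cv2.resize(s['image'][180:360,170:350],(720,720))[:600]
a=cv2.resize(s['image'][170:350,180:330],None,fx=3.3,fy=3.3,interpolation=cv2.INTER_CUBIC)
b=cv2.resize(c['image'][190:330,190:350],None,fx=1.8,fy=1.8,interpolation=cv2.INTER_CUBIC)
out=np.zeros((max(a.shape[0],b.shape[0]),a.shape[1]+b.shape[1],3),np.uint8); out[:a.shape[0],:a.shape[1]]=a; out[:b.shape[0],a.shape[1]:]=b
print(out.shape); cv2.imwrite('pics/crop1.png',out[:,:,::-1])
E
```

```text
bench z 15.482789737940948Traceback (most recent call last):
  File "<stdin>", line 8, in <module>
  File "<stdin>", line 5, in rep
    return umr_maximum(a, axis, None, out, keepdims, initial, where)
ValueError: zero-size array to reduction operation maximum which has no identity
```

```bash
cat > m.py <<'E'
from h import *
c=cap('top'); P=pts(c); I=c['image'].astype(int); hsv=cv2.cvtColor(c['image'],cv2.COLOR_RGB2HSV)
for u,v in((300,245),(420,240),(160,240),(270,180),(290,300),(470,200)): print('z',(u,v),np.median(P[v-3:v+3,u-3:u+3],(0,1)).round(1))
print('lid',hsv[195,360],P[195,360],'tray',hsv[290,400],P[290,400],'ball',hsv[201,246],P[201,246],'cheek',hsv[289,211],P[289,211])
H,S,V=[hsv[...,i].astype(int) for i in range(3)]
def box(m,u0,u1,v0,v1):
    k=np.zeros_like(m); k[v0:v1,u0:u1]=m[v0:v1,u0:u1]; return k
def rep(n,m):
    p=P[m]; p=p[p[:,2]<1000]; print(n,m.sum(),'z pct',np.percentile(p[:,2],[5,50,95]).round(1),'med',np.median(p,0).round(1))
    v,u=np.nonzero(m); print('   pix rect',cv2.minAreaRect(np.stack([u,v],1).astype(np.float32))); return p
def corners(n,m,h):
    cs,_=cv2.findContours(m.astype(np.uint8),0,2); k=max(cs,key=cv2.contourArea)
    b=cv2.boxPoints(cv2.minAreaRect(k)); w=np.array([ray(c,*x,h)[:2] for x in b]); print(n,w.round(1).tolist(),'ctr',w.mean(0).round(1),'sides',np.linalg.norm(w[1]-w[0]).round(1),np.linalg.norm(w[2]-w[1]).round(1))
m=box((abs(H-30)<6)&(S>150)&(V>100),300,420,150,230); rep('lid',m); corners('lid',m,72)
m=box((abs(H-112)<12)&(S>130)&(V>50),370,475,255,320); rep('tray',m); corners('tray',m,52)
m=box(((H<8)|(H>172))&(S>150)&(V>100),235,260,190,215); rep('ball',m); v,u=np.nonzero(m); print(ray(c,u.mean(),v.mean(),242))
m=box((abs(H-75)<20)&(S>80),195,275,200,300)
n,l,st,ce=cv2.connectedComponentsWithStats(m.astype(np.uint8))
for i in range(1,n):
    if st[i,4]>8: print('cheek',st[i],ce[i].round(1),np.median(P[l==i],0).round(1),ray(c,*ce[i],188).round(1))
for (u0,v0) in((317,275),(323,305)):
    w=P[v0-18:v0+18,u0-18:u0+18]; z=w[...,2]; print('rod',(u0,v0),'zmax',np.sort(z.ravel())[-5:].round(0)); 
    for a,b in((50,95),(130,280)):
        k=(z>a)&(z<b); 
        if k.sum()>3: print(a,b,k.sum(),w[k].min(0).round(1),w[k].max(0).round(1),np.median(w[k],0).round(1), cv2.minAreaRect(w[k][:,:2].astype(np.float32)))
E
cat > crop.py <<'E'
s=cap('scene')
a=cv2.resize(s['image'][170:350,180:330],None,fx=3.3,fy=3.3,interpolation=cv2.INTER_CUBIC)
b=cv2.resize(c['image'][190:330,190:350],None,fx=1.8,fy=1.8,interpolation=cv2.INTER_CUBIC)
out=np.zeros((max(a.shape[0],b.shape[0]),a.shape[1]+b.shape[1],3),np.uint8); out[:a.shape[0],:a.shape[1]]=a; out[:b.shape[0],a.shape[1]:]=b
cv2.imwrite('pics/crop1.png',out[:,:,::-1])
E
cat m.py crop.py | python3 -
```

```text
z (300, 245) [529.9 110.7  15.2]
z (420, 240) [ 558.  -266.3   14. ]
z (160, 240) [536.6 556.9  -2. ]
z (270, 180) [736.6 213.4  11.6]
z (290, 300) [358.8 137.1  -0.5]
z (470, 200) [ 693.6 -429.4   -2.2]
lid [ 31 160 212] [683.50552094 -72.59493745  70.36948648] tray [110 156 207] [ 397.96591983 -207.46179044    9.80914005] ball [  2 185 204] [619.74943496 245.98058181 253.78239164] cheek [  8  14 202] [382.3986856  346.75830875 167.80362912]
lid 2596 z pct [64.4 71.2 77.2] med [693.4 -75.1  71.2]
   pix rect ((360.9162292480469, 191.6973114013672), (72.73054504394531, 36.44325637817383), 8.972626686096191)
lid [[651.8, 42.7], [765.0, 28.5], [735.6, -193.6], [622.9, -177.5]] ctr [693.8 -75. ] sides 114.1 224.0
tray 1916 z pct [ 5.  11.5 51.1] med [ 409.4 -257.6   11.5]
   pix rect ((420.0, 287.0), (32.0, 68.0), 90.0)
tray [[453.6, -157.9], [459.4, -365.5], [362.4, -365.4], [356.6, -159.3]] ctr [ 408. -262.] sides 207.7 97.0
ball 79 z pct [243.6 250.9 256.1] med [622.1 249.3 250.9]
   pix rect ((244.5, 200.5), (9.0, 9.0), 90.0)
[623.45388241 251.13121168 242.        ]
rod (317, 275) zmax [ 228. 1592. 1592. 1592. 1592.]
50 95 371 [390.4   4.2  51.1] [467.8  81.5  81.9] [423.3  42.   70.2] ((428.321044921875, 43.266029357910156), (63.738624572753906, 63.94678497314453), 72.24837493896484)
130 280 83 [416.3  30.2 164.9] [441.8  54.8 227.7] [427.8  43.6 222.3] ((429.0434265136719, 42.54094696044922), (25.520851135253906, 24.482128143310547), 1.5445867776870728)
rod (323, 305) zmax [1592. 1592. 1592. 1592. 1592.]
50 95 30 [390.4  20.8  51.1] [399.5  54.   81.9] [396.2  32.7  70.6] ((394.6028747558594, 37.33293914794922), (8.999356269836426, 33.2105598449707), 1.3235437870025635)
130 280 43 [335.6  11.  152.3] [355.3  28.2 166.5] [346.6  19.6 160.1] ((345.4322814941406, 19.584529876708984), (17.959636688232422, 17.957931518554688), 46.04386901855469)
```

View pics/crop1.png

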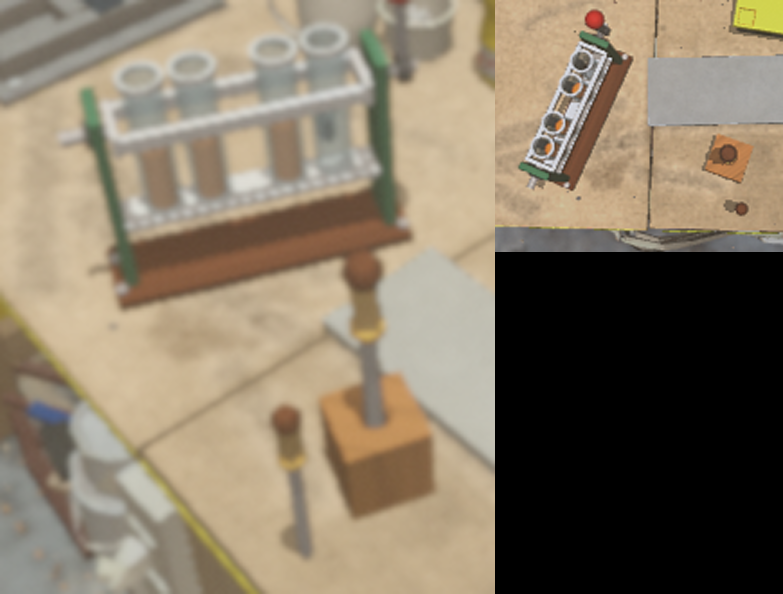

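Rod candidates: (317,275), in the block, has its top at z≈228, which fits 214+10. (323,305) has its top at only ~160, so it is the look-alike. The crop confirms this and shows orange in tubes 2, 3 and 4. Tube 1, next to the ball, looks grey and empty. Now the magazine pose.

```bash
cat >> h.py <<'E'
def down(phi): 
    s,k=np.sin(phi),np.cos(phi); return R.from_matrix(np.array([[-s,k,0],[k,s,0],[0,0,-1.]]))
E
python3 - <<'E'
from h import *
c=cap('top'); I=c['image']; 
pp=[(238.3,223.9),(232.2,237.2),(222.2,258.3),(216.7,271.7)]
W=np.array([ray(c,*p,205)[:2] for p in pp]); print(W.round(1))
b=np.array([623.5,251.1]); 
X=np.vstack([W,b]); s=np.array([-72,-32,32,72,-135])
A=np.polyfit(s,X,1); print('dir',A[0],np.linalg.norm(A[0]),'org',A[1],'yaw y deg',np.degrees(np.arctan2(A[0][1],A[0][0])))
print(X-np.outer(s,A[0])-A[1])
# base by depth-colour
hsv=cv2.cvtColor(I,cv2.COLOR_RGB2HSV); H,S,V=[hsv[...,i].astype(int) for i in range(3)]
print(hsv[255,250],hsv[205,248],hsv[288,211],hsv[240,257])
for n,t in(('go',[480,260,400]),):
    print(n,plan(t,down(np.radians(66.7))))
E
```

```text
[[563.9 272.4]
 [526.2 287.5]
 [466.9 312.1]
 [429.6 325.3]]
dir [-0.93589829  0.36314751] 1.0038833216781153 org [496.75469173 299.48638309] yaw y deg 158.7927371339817
[[-0.24977294 -0.92813539]
 [-0.48675564 -0.3730571 ]
 [ 0.09971915  1.0068372 ]
 [ 0.23777019 -0.34417585]
 [ 0.39903925  0.63853114]]
[ 11 131 111] [ 8 95 86] [ 14  23 147] [ 11 131 105]
go [-1.3535e+00 -7.8620e-01 -6.1940e-01 -3.0000e-04  0.0000e+00  5.0000e-04]
```

Emit:
move_arm --increments "-0.2 -0.1 -0.2 0 0 0.1; -0.4 -0.2 -0.4 0 0 0.2; -0.6 -0.3 -0.48 0 0 0.3; -0.8 -0.45 -0.48 0 0 0.4; -0.98 -0.57 -0.48 0 0 0.5; -0.98 -0.57 -0.48 0 0 0.6; -0.98 -0.57 -0.48 0 0 0.7; -0.98 -0.57 -0.48 0 0 0.8; -0.98 -0.57 -0.48 0 0 0.85; -0.98 -0.57 -0.48 0 0 0.85" --fingers -1 --grip_force 40

```text
time_s: 1.3
eef_pos: [415.5, 346.4, 365.3]
ee_rot: [-0.0, 0.765, 0.644, 0.0]
ft_force: [-1.1, -0.2, 0.5]
width: 85.2
grip_force: 0.0
```

Emit:
move_arm --increments "-0.2 0.07 0 0 0 0.1; -0.4 0.14 0 0 0 0.2; -0.6 0.2 0 0 0 0.3; -0.8 0.27 0 0 0 0.4; -1 0.33 0 0 0 0.5; -1 0.33 0 0 0 0.6; -1 0.33 0 0 0 0.7; -1 0.33 0 0 0 0.8; -1 0.33 0 0 0 0.87; -1 0.33 0 0 0 0.87"

```text
time_s: 2.3
eef_pos: [454.5, 86.3, 365.3]
ee_rot: [-0.0, 1.0, 0.018, 0.0]
ft_force: [-0.1, -0.9, 0.1]
width: 85.2
grip_force: 0.0
```

```bash
python3 - <<'E'
from h import *
o=get_obs(); print(o['eef_pos'].round(1),o['joint_pos'].round(2)); print(plan([408,-262,250],down(np.radians(-91))))
E
```

```text
[454.5  86.3 365.3] [-0.9   0.06  0.64  1.79 -0.04  1.31 -1.78]
[-0.2346  1.386   0.4613 -0.     -0.      0.0334]
```

Emit:
move_arm --increments "-0.04 0.2 0 0 0 0.03; -0.08 0.4 0 0 0 0.03; -0.12 0.6 0 0 0 0.03; -0.16 0.8 0.1 0 0 0.03; -0.2 1 0.2 0 0 0.03; -0.23 1 0.3 0 0 0.03; -0.23 1 0.3 0 0 0.03; -0.23 1 0.3 0 0 0.03; -0.23 1 0.3 0 0 0.03; -0.23 1 0.3 0 0 0.03"

```text
time_s: 3.3
eef_pos: [406.8, -164.7, 291.3]
ee_rot: [0.0, 1.0, -0.005, 0.001]
ft_force: [-0.6, -0.1, -0.4]
width: 85.6
grip_force: 0.0
```

```bash
python3 - <<'E'
from h import *
o=get_obs(); print(o['eef_pos'].round(1),o['joint_pos'].round(2)); print(plan([408,-262,250],down(np.radians(-91))))
c=cap('wrist'); save(c,'w1'); print(c['origin'],c['vfov']); hsv=cv2.cvtColor(c['image'],cv2.COLOR_RGB2HSV); P=pts(c)
H,S,V=[hsv[...,i].astype(int) for i in range(3)]
m=(abs(H-112)<12)&(S>130)&(V>50)&(P[...,2]>46)&(P[...,2]<58)
r=cv2.minAreaRect(P[m][:,:2].astype(np.float32)); print(m.sum(),r)
k=(P[...,2]>92)&(P[...,2]<110)&(abs(P[...,0]-408)<60)&(abs(P[...,1]+262)<60); print(k.sum(),np.median(P[k],0)); print(cv2.minAreaRect(P[k][:,:2].astype(np.float32)))
E
```

```text
[ 406.8 -164.7  291.3] [-0.58  0.07  0.93  1.98 -0.06  1.12 -1.21]
[ 0.0082  0.389   0.1651  0.     -0.0012  0.0051]
[ 484.45989013 -164.98688195  419.71417092] 59.02977870035471
3534 ((412.2105712890625, -265.18658447265625), (99.37028503417969, 208.3709259033203), 1.3305504322052002)
839 [ 413.19543359 -264.35875415  102.48793791]
((412.1730651855469, -265.2980041503906), (35.37726593017578, 13.677192687988281), 0.8162133097648621)
```

View pics/w1.png

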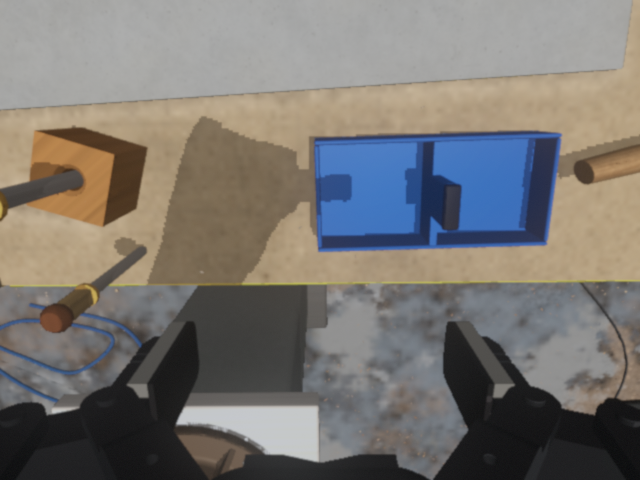

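The wrist view shows the tray at px (320-560,130-250) with its grip lip at (451,205). The plate is at (412.2,-265.2) with its top at z=102.5, which matches 103. Going down on it.

```bash
python3 - <<'E'
from h import *
print(plan([412.2,-265.2,75],down(np.radians(-89))))
E
```

```text
[ 0.025   0.4014  0.8645 -0.     -0.001  -0.0174]
```

Emit:
move_arm --increments "0.012 0.2 0.15 0 0 -0.017; 0.025 0.401 0.3 0 0 -0.017; 0.025 0.401 0.45 0 0 -0.017; 0.025 0.401 0.6 0 0 -0.017; 0.025 0.401 0.7 0 0 -0.017; 0.025 0.401 0.8 0 0 -0.017; 0.025 0.401 0.865 0 0 -0.017; 0.025 0.401 0.865 0 0 -0.017; 0.025 0.401 0.865 0 0 -0.017; 0.025 0.401 0.865 0 0 -0.017"

```text
time_s: 4.35
eef_pos: [411.5, -266.1, 75.1]
ee_rot: [0.0, 1.0, 0.007, 0.001]
ft_force: [-0.0, -1.3, 0.3]
width: 85.3
grip_force: 0.0
```

Emit:
move_arm --increments "0 0 0 0 0 0; 0 0 0 0 0 0; 0 0 0 0 0 0; 0 0 0 0 0 0; 0 0 0 0 0 0; 0 0 0 0 0 0; 0 0 0 0 0 0; 0 0 0 0 0 0; 0 0 0 0 0 0; 0 0 0 0 0 0" --fingers 1 --grip_force 60

```text
time_s: 5.35
eef_pos: [410.5, -265.9, 74.1]
ee_rot: [-0.0, 1.0, 0.007, 0.0]
ft_force: [-0.5, 1.8, 3.1]
width: 9.5
grip_force: 60.9
```

```bash
python3 - <<'E'
from h import *
o=get_obs(); print(o['eef_pos'].round(1),o['width'],o['grip_force'],o['joint_pos'].round(2))
xm=np.array([.3616,.932]); t=np.r_[np.array([496.8,299.5])+87*xm,300]; print(t); print(plan(t,down(np.radians(-21.2))))
E
```

```text
[ 410.5 -265.9   74.1] 9.536811504863744 60.9279960708227 [-0.07  0.54  0.74  2.13 -0.57  0.69 -0.5 ]
[528.2592 380.584  300.    ]
[ 5.0650e-01 -2.5793e+00 -9.0320e-01 -1.0000e-04 -1.0000e-04 -7.5580e-01]
```

Emit:
move_arm --increments "0 0 -0.1 0 0 0; 0 0 -0.25 0 0 0; 0 0 -0.4 0 0 0; 0 0 -0.55 0 0 0; 0 -0.05 -0.7 0 0 0; 0 -0.15 -0.85 0 0 0; 0.05 -0.27 -1 0 0 0; 0.1 -0.4 -1 0 0 0; 0.15 -0.52 -1 0 0 0; 0.15 -0.6 -1 0 0 0"

```text
time_s: 6.35
eef_pos: [447.0, -112.4, 323.9]
ee_rot: [-0.0, 1.0, 0.008, 0.0]
ft_force: [0.5, -0.8, -3.2]
width: 9.3
grip_force: 60.9
```

Emit:
move_arm --increments "0 -0.1 -0.1 0 0 -0.04; 0.05 -0.22 -0.12 0 0 -0.12; 0.1 -0.35 -0.12 0 0 -0.2; 0.15 -0.48 -0.12 0 0 -0.28; 0.2 -0.6 -0.12 0 0 -0.36; 0.25 -0.72 -0.12 0 0 -0.44; 0.3 -0.84 -0.12 0 0 -0.52; 0.35 -0.93 -0.12 0 0 -0.6; 0.35 -1 -0.12 0 0 -0.65; 0.35 -1 -0.12 0 0 -0.7"

```text
time_s: 7.35
eef_pos: [529.7, 139.0, 352.7]
ee_rot: [-0.0, 0.847, 0.531, -0.001]
ft_force: [-0.4, 0.2, -2.8]
width: 9.2
grip_force: 61.0
```

```bash
python3 - <<'E'
from h import *
o=get_obs(); print(o['eef_pos'].round(1),o['width'],o['grip_force'],o['joint_pos'].round(2))
xm=np.array([.3616,.932]); t=np.r_[np.array([496.8,299.5])+87*xm,350]; print(t); print(plan(t,down(np.radians(-21.2))))
E
```

```text
[529.7 139.  352.7] 9.178270651108525 60.95893229939975 [-0.88  0.26  0.69  1.63 -0.17  1.31 -0.62]
[528.2592 380.584  350.    ]
[ 8.673e-01 -4.260e-01  1.080e-02 -1.000e-03  6.000e-04 -5.140e-02]
```

```bash
python3 - <<'E'
from h import *
c=cap('wrist'); save(c,'w2'); P=pts(c); hsv=cv2.cvtColor(c['image'],cv2.COLOR_RGB2HSV); H,S,V=[hsv[...,i].astype(int) for i in range(3)]
print(c['origin'])
for p in([563.9,272.4,205],[429.6,325.3,205],[623,251,240],[528,380,0]): print(proj(c,p).round(0))
m=((H<6)|(H>174))&(S>150)&(V>100)&(np.linalg.norm(P-[623,251,245],axis=-1)<40); print(m.sum(),np.median(P[m],0))
E
```

```text
[563.96850187 209.46396789 480.93473683]
[274.   5.]
[30. 26.]
[392. -26.]
[213. -40.]
97 [619.31109461 238.2013983  243.75330056]
```

View pics/w2.png

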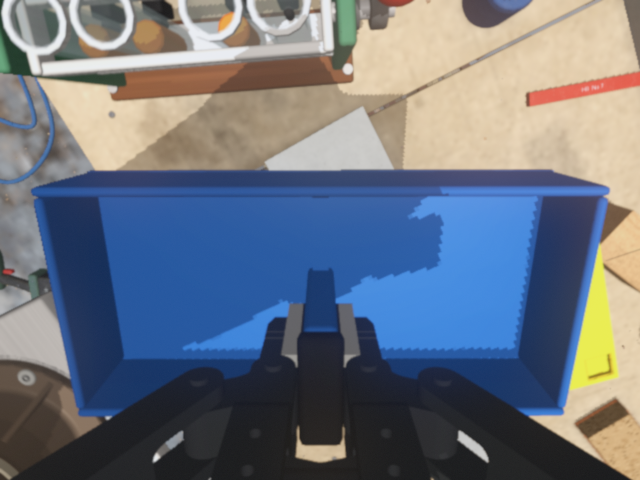

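The wrist view shows ring mouths at (34,22), (101,17), (212,7) and (279,0), left to right tubes 4, 3, 2, 1. Orange blanks are in 4, 3 and 2, and tube 1 is empty. Refining the magazine pose from these.

```bash
python3 - <<'E'
from h import *
c=cap('wrist'); P=pts(c); I=c['image']
# ring centres: white pixels near z=205
hsv=cv2.cvtColor(I,cv2.COLOR_RGB2HSV).astype(int); P2=P[...,2]
m=(P2>200)&(P2<212)&(np.arange(480)[:,None]<80)
print(m.sum()); p=P[m][:,:2]
d=np.array([-.936,.3631]); d/=np.linalg.norm(d); x=np.array([d[1],-d[0]])
q0=p-[496.8,299.5]; print(np.percentile(q0@d,[0.5,99.5]),np.percentile(q0@x,[.5,99.5]))
W=np.array([ray(c,*t,205)[:2] for t in((34,22),(101,17),(212,7),(279,0))]); s=np.array([72,32,-32,-72])
A=np.polyfit(s,W,1); print(A,np.linalg.norm(A[0]),np.degrees(np.arctan2(A[0][1],A[0][0]))); print((W-np.outer(s,A[0])-A[1]).round(1))
# base front edge: red-brown, z~12
m=(abs(hsv[...,0]-10)<6)&(hsv[...,1]>110)&(P2>5)&(P2<19)&(np.arange(480)[:,None]<110)
q0=P[m][:,:2]-[496.8,299.5]; print(m.sum(),np.percentile(q0@d,[1,99]),np.percentile(q0@x,[1,99]),np.median(P2[m]))
k=q0@x; lines=[(np.min(k[abs(q0@d-t)<6])) for t in(-80,-40,0,40)if (abs(q0@d-t)<6).sum()>10]; print(lines)
E
```

```text
4131
[-91.83632131  85.89986037] [-16.27637476  11.57240342]
[[-9.39113645e-01  3.62408188e-01]
 [ 5.00063264e+02  2.97369062e+02]] 1.0066151865194808 158.8981737351592
[[ 0.2  0.2]
 [-0.4 -0.1]
 [ 0.6 -0.5]
 [-0.3  0.4]]
5585 [-393.38333948  114.19059739] [-69.6079106  -9.2481043] 11.591981440013683
[np.float64(-34.54679280066943), np.float64(-34.58732714638605), np.float64(-34.27936946841178), np.float64(-34.45910134805967)]
```

```bash
cat >> h.py <<'E'
MO=np.array([500.1,297.4]); YA=np.radians(158.9); MY=np.array([np.cos(YA),np.sin(YA)]); MX=np.array([MY[1],-MY[0]])
def mag(x,y,z): return np.r_[MO+x*MX+y*MY,z]
E
python3 - <<'E'
from h import *
print(mag(88,0,0)); print(plan(mag(88,0,150),down(YA-np.pi)))
print(plan(mag(88,0,76),down(YA-np.pi)))
E
```

```text
[531.77971911 379.49991106   0.        ]
[ 8.790e-01 -4.209e-01  8.122e-01 -5.000e-04  8.000e-04 -5.590e-02]
[ 8.7940e-01 -4.2060e-01  1.1082e+00 -5.0000e-04  8.0000e-04 -5.5900e-02]
```

Emit:
move_arm --increments "0.1 -0.05 0 0 0 -0.02; 0.25 -0.12 0 0 0 -0.056; 0.4 -0.19 0 0 0 -0.056; 0.55 -0.26 0 0 0 -0.056; 0.7 -0.33 0 0 0 -0.056; 0.82 -0.4 0 0 0 -0.056; 0.879 -0.421 0 0 0 -0.056; 0.879 -0.421 0.1 0 0 -0.056; 0.879 -0.421 0.25 0 0 -0.056; 0.879 -0.421 0.4 0 0 -0.056"

```text
time_s: 8.45
eef_pos: [533.3, 378.5, 253.2]
ee_rot: [0.0, 0.826, 0.564, 0.001]
ft_force: [-0.3, 0.1, -4.2]
width: 9.8
grip_force: 60.9
```

```bash
python3 - <<'E'
from h import *
o=get_obs(); print(o['eef_pos'],o['width']); print(plan(mag(88,0,76),down(YA-np.pi)))
E
```

```text
[533.33662271 378.52377287 253.23464956] 9.847821068630022
[ 9.000e-04 -8.000e-03  7.089e-01  7.000e-04 -4.000e-04 -3.000e-03]
```

Emit:
move_arm --increments "0 -0.008 0.12 0 0 0; 0 -0.008 0.25 0 0 0; 0 -0.008 0.38 0 0 0; 0 -0.008 0.5 0 0 0; 0 -0.008 0.58 0 0 0; 0 -0.008 0.64 0 0 0; 0 -0.008 0.68 0 0 0; 0 -0.008 0.7 0 0 0; 0 -0.008 0.715 0 0 0; 0 -0.008 0.715 0 0 0"

```text
time_s: 9.45
eef_pos: [531.1, 380.2, 75.7]
ee_rot: [-0.0, 0.825, 0.565, 0.0]
ft_force: [-1.5, 0.3, -3.6]
width: 9.4
grip_force: 60.9
```

Emit:
move_arm --increments "0 0 0 0 0 0; 0 0 0 0 0 0; 0 0 0 0 0 0; 0 0 0 0 0 0; 0 0 0 0 0 0; 0 0 0 0 0 0; 0 0 0 0 0 0; 0 0 0 0 0 0; 0 0 0 0 0 0; 0 0 0 0 0 0" --fingers -1

```text
time_s: 10.45
eef_pos: [530.9, 380.1, 75.3]
ee_rot: [0.0, 0.825, 0.565, 0.0]
ft_force: [0.1, 1.0, -3.3]
width: 85.5
grip_force: 1.6
```

Emit:
move_arm --increments "0 0 -0.1 0 0 0; 0 0 -0.25 0 0 0; 0 0 -0.4 0 0 0; 0 0 -0.55 0 0 0; -0.1 0 -0.7 0 0 0; -0.3 0 -0.85 0 0 0; -0.45 0 -1 0 0 0; -0.6 0 -1 0 0 0; -0.6 0 -1 0 0 0; -0.6 0 -1 0 0 0"

```text
time_s: 11.45
eef_pos: [476.8, 239.4, 326.5]
ee_rot: [-0.001, 0.826, 0.564, 0.001]
ft_force: [-0.3, 1.0, 0.9]
width: 85.4
grip_force: 0.0
```

```bash
python3 - <<'E'
from h import *
o=get_obs(); print(o['eef_pos'].round(1),o['joint_pos'].round(2)); c=cap('wrist'); save(c,'w3'); P=pts(c); hsv=cv2.cvtColor(c['image'],cv2.COLOR_RGB2HSV).astype(int)
H,S,V=[hsv[...,i] for i in range(3)]
m=(abs(H-112)<12)&(S>120)&(V>40)&(P[...,2]>46)&(P[...,2]<58)
r=cv2.minAreaRect(P[m][:,:2].astype(np.float32)); print(m.sum(),r, (np.array(r[0])-MO)@MX,(np.array(r[0])-MO)@MY)
for p in(mag(0,-72,205),mag(0,72,205),mag(0,-135,240),mag(85,0,103)): print(proj(c,p).round(0))
E
```

```text
[476.8 239.4 326.5] [-1.07  0.24  0.64  1.71 -0.15  1.24 -0.77]
2133 ((489.3118896484375, 382.0350646972656), (58.78903579711914, 208.4599151611328), 68.60643005371094) 75.07689748728856 40.53315883262736
[447. 137.]
[196. 138.]
[595. 141.]
[321.  11.]
```

View pics/w3.png

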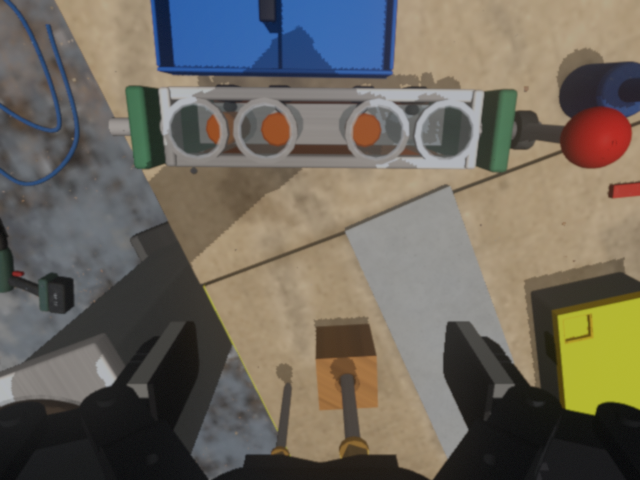

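The wrist view shows rings at (197,129), (267,130), (377,131) and (443,130), the ball at (596,137), and orange in tubes 4, 3 and 2. The rows are ~8 px above my prediction, so I shift the magazine origin by +4 mm in its x. The base edge gave the same offset. The tray then sits at the catch spot and parallel.

```bash
cat >> h.py <<'E'
MO=MO+4*MX
E
python3 - <<'E'
from h import *
c=cap('wrist')
for p in(mag(0,-72,205),mag(0,72,205),mag(0,-135,240),mag(35,-105,52),mag(35,105,52)): print(proj(c,p).round(0))
print(plan(mag(0,-135,242),down(YA-np.pi)))
P=pts(c); w=(P[...,2]>60)&(P[...,2]<76)&(np.linalg.norm(P[...,:2]-[428,43],axis=-1)<50); print(w.sum(),cv2.minAreaRect(P[w][:,:2].astype(np.float32)))
E
```

```text
[449. 132.]
[196. 132.]
[599. 136.]
[440.  82.]
[204.  83.]
[ 2.597e-01  5.467e-01  3.332e-01 -1.000e-04 -4.000e-04 -3.000e-04]
3028 ((430.9104309082031, 43.048973083496094), (66.39704132080078, 64.02945709228516), 72.39453887939453)
```

The tray rim is seen at px x 157–390, not the expected 204–440, so the tray has been knocked about 40 mm along +y_mag since I released it. I'll re-grasp it and put it back.

Emit:
move_arm --increments "0.1 -0.08 0 0 0 0; 0.25 -0.16 0 0 0 0; 0.35 -0.16 0 0 0 0; 0.45 -0.16 0 0 0 0; 0.45 -0.16 0 0 0 0; 0.45 -0.16 0 0 0 0; 0.45 -0.16 0 0 0 0; 0.45 -0.16 0 0 0 0; 0.45 -0.16 0 0 0 0; 0.45 -0.16 0 0 0 0"

```text
time_s: 12.55
eef_pos: [480.1, 359.2, 325.6]
ee_rot: [-0.0, 0.825, 0.565, 0.0]
ft_force: [0.4, -0.4, 0.4]
width: 85.8
grip_force: 0.0
```

```bash
cat > tray.py <<'E'
from h import *
o=get_obs(); print(o['eef_pos'].round(1)); c=cap('wrist'); P=pts(c); hsv=cv2.cvtColor(c['image'],cv2.COLOR_RGB2HSV).astype(int)
H,S,V=[hsv[...,i] for i in range(3)]
m=(abs(H-112)<12)&(S>120)&(V>40)&(P[...,2]>46)&(P[...,2]<58)
r=cv2.minAreaRect(P[m][:,:2].astype(np.float32)); print(m.sum(),r, (np.array(r[0])-MO)@MX,(np.array(r[0])-MO)@MY)
k=(P[...,2]>95)&(P[...,2]<110)&(V<90)&((P[...,:2]-MO)@MX>45)&((P[...,:2]-MO)@MX<150)&(abs((P[...,:2]-MO)@MY)<120)
r2=cv2.minAreaRect(P[k][:,:2].astype(np.float32)); print(k.sum(),r2,(np.array(r2[0])-MO)@MX,(np.array(r2[0])-MO)@MY)
for ps in (np.radians(r[2]),): pass
E
python3 tray.py
```

```text
[480.1 359.2 325.6]
2884 ((497.3344421386719, 401.5212707519531), (99.49927520751953, 207.5626220703125), 67.82604217529297) 92.14471559580707 40.06346211059726
676 ((497.57147216796875, 402.1492004394531), (35.22209167480469, 12.19990062713623), 68.59101867675781) 92.81587487135755 40.068376790128774
```

```bash
python3 - <<'E'
from h import *
print(plan([497.5,401.8,75],down(np.radians(-21.8))))
E
```

```text
[ 1.8310e-01  3.7000e-03  1.0025e+00 -0.0000e+00 -3.0000e-04  6.6000e-03]
```

Emit:
move_arm --increments "0.1 0.004 0.05 0 0 0.007; 0.183 0.004 0.2 0 0 0.007; 0.183 0.004 0.38 0 0 0.007; 0.183 0.004 0.56 0 0 0.007; 0.183 0.004 0.72 0 0 0.007; 0.183 0.004 0.85 0 0 0.007; 0.183 0.004 0.95 0 0 0.007; 0.183 0.004 1 0 0 0.007; 0.183 0.004 1 0 0 0.007; 0.183 0.004 1 0 0 0.007"

```text
time_s: 13.6
eef_pos: [498.2, 402.2, 76.4]
ee_rot: [-0.0, 0.828, 0.56, 0.001]
ft_force: [1.0, 0.5, 0.1]
width: 85.2
grip_force: 0.0
```

Emit:
move_arm --increments "0 0 0 0 0 0; 0 0 0 0 0 0; 0 0 0 0 0 0; 0 0 0 0 0 0; 0 0 0 0 0 0; 0 0 0 0 0 0; 0 0 0 0 0 0; 0 0 0 0 0 0; 0 0 0 0 0 0; 0 0 0 0 0 0" --fingers 1

```text
time_s: 14.6
eef_pos: [497.6, 402.0, 75.5]
ee_rot: [-0.0, 0.828, 0.561, 0.0]
ft_force: [-1.4, 0.0, 5.7]
width: 10.4
grip_force: 58.2
```

```bash
python3 - <<'E'
from h import *
o=get_obs(); print(o['eef_pos'],o['width']); e=np.array([497.5,401.8])-o['eef_pos'][:2]; print(plan(np.r_[mag(86,0,75)[:2]-e,75],down(YA-np.pi)))
E
```

```text
[497.59175677 401.98461241  75.53843244] 10.361828598124758
[-0.0239  0.1603  0.0022  0.     -0.0002 -0.0079]
```

Emit:
move_arm --increments "0 0 -0.06 0 0 0; 0 0 -0.12 0 0 0; 0 0.05 -0.12 0 0 -0.008; -0.024 0.1 -0.12 0 0 -0.008; -0.024 0.16 -0.12 0 0 -0.008; -0.024 0.16 -0.12 0 0 -0.008; -0.024 0.16 -0.07 0 0 -0.008; -0.024 0.16 -0.02 0 0 -0.008; -0.024 0.16 0 0 0 -0.008; -0.024 0.16 0 0 0 -0.008"

```text
time_s: 15.6
eef_pos: [531.0, 381.7, 75.2]
ee_rot: [-0.001, 0.824, 0.566, -0.001]
ft_force: [-6.7, -3.9, 13.4]
width: 9.6
grip_force: 64.4
```

Emit:
move_arm --increments "0 0 0 0 0 0; 0 0 0 0 0 0; 0 0 0 0 0 0; 0 0 0 0 0 0; 0 0 0 0 0 0; 0 0 0 0 0 0; 0 0 0 0 0 0; 0 0 0 0 0 0; 0 0 0 0 0 0; 0 0 0 0 0 0" --fingers -1

```text
time_s: 16.6
eef_pos: [532.4, 381.5, 75.3]
ee_rot: [-0.0, 0.825, 0.566, 0.0]
ft_force: [0.5, -0.0, 1.0]
width: 85.3
grip_force: 0.0
```

Emit:
move_arm --increments "0 0 -0.1 0 0 0; 0 0 -0.25 0 0 0; 0 0 -0.4 0 0 0; 0 0 -0.55 0 0 0; -0.05 0 -0.7 0 0 0; -0.12 0 -0.85 0 0 0; -0.2 0 -0.98 0 0 0; -0.2 0 -0.98 0 0 0; -0.2 0 -0.98 0 0 0; -0.2 0 -0.98 0 0 0"

```text
time_s: 17.6
eef_pos: [513.8, 335.3, 319.2]
ee_rot: [-0.0, 0.824, 0.566, -0.001]
ft_force: [-0.2, 0.9, -1.1]
width: 85.2
grip_force: 0.0
```

```bash
python3 tray.py; python3 - <<'E'
from h import *
print(plan(mag(0,-135,330),down(YA-np.pi)),plan(mag(0,-135,242),down(YA-np.pi)))
E
```

```text
[513.8 335.3 319.2]
3011 ((530.6295166015625, 381.0328674316406), (99.01856231689453, 207.7859649658203), 68.97212982177734) 85.01610782795129 1.624944899376817
714 ((530.5410766601562, 381.6781921386719), (35.31242370605469, 12.147148132324219), 68.9361343383789) 85.58632769786975 1.939770090063795
[-0.1458  0.5436 -0.0447 -0.0008  0.001   0.0006] [-0.1452  0.544   0.3073 -0.0008  0.001   0.0006]
```

Tray confirmed at the catch spot (85.3, 1.8), parallel. Next is the ball.

Emit:
move_arm --increments "-0.05 0.15 -0.04 0 0 0; -0.1 0.3 -0.04 0 0 0; -0.145 0.45 -0.04 0 0 0; -0.145 0.544 -0.04 0 0 0; -0.145 0.544 -0.04 0 0 0; -0.145 0.544 0.05 0 0 0; -0.145 0.544 0.15 0 0 0; -0.145 0.544 0.25 0 0 0; -0.145 0.544 0.307 0 0 0; -0.145 0.544 0.307 0 0 0"

```text
time_s: 18.65
eef_pos: [626.4, 252.8, 240.7]
ee_rot: [-0.001, 0.824, 0.566, -0.002]
ft_force: [-0.8, 0.4, -1.0]
width: 85.3
grip_force: 0.0
```

Emit:
move_arm --increments "0 0 0 0 0 0; 0 0 0 0 0 0; 0 0 0 0 0 0; 0 0 0 0 0 0; 0 0 0 0 0 0; 0 0 0 0 0 0; 0 0 0 0 0 0; 0 0 0 0 0 0; 0 0 0 0 0 0; 0 0 0 0 0 0" --fingers 1 --grip_force 25

```text
time_s: 19.65
eef_pos: [627.4, 252.9, 244.8]
ee_rot: [-0.001, 0.824, 0.566, 0.0]
ft_force: [-5.7, 2.3, 7.1]
width: 28.2
grip_force: 24.6
```

```bash
python3 - <<'E'
from h import *
o=get_obs(); print(o['width'],o['grip_force'],o['ft_force'],((o['eef_pos'][:2]-MO)@MX).round(1),((o['eef_pos'][:2]-MO)@MY).round(1),o['eef_pos'][2])
E
```

```text
28.24881249004322 24.55560028553009 [-5.73752223  2.26454097  7.12345187] 0.3 -134.8 244.77728247356043
```

Emit:
move_arm --increments "-0.05 0 0.004 0 0 0; -0.1 0 0.016 0 0 0; -0.15 0 0.036 0 0 0; -0.19 0 0.06 0 0 0; -0.21 0 0.072 0 0 0; -0.22 0 0.078 0 0 0; -0.22 0 0.078 0 0 0; -0.22 0 0.078 0 0 0; -0.22 0 0.078 0 0 0; -0.22 0 0.078 0 0 0"

```text
time_s: 20.65
eef_pos: [607.2, 202.0, 224.7]
ee_rot: [-0.001, 0.824, 0.566, -0.0]
ft_force: [-6.5, 2.5, 5.2]
width: 28.0
grip_force: 26.1
```

```bash
python3 - <<'E'
from h import *
o=get_obs(); print(o['width'],o['grip_force'],o['ft_force'],((o['eef_pos'][:2]-MO)@MX).round(1),((o['eef_pos'][:2]-MO)@MY).round(1),o['eef_pos'][2])
E
```

```text
27.950722026190462 26.073903143405914 [-6.51923318  2.54330423  5.21062552] -54.5 -134.3 224.70029660425593
```

Emit:
move_arm --increments "0 0 0 0 0 0; 0 0 0 0 0 0; 0 0 0 0 0 0; 0 0 0 0 0 0; 0 0 0 0 0 0; 0 0 -0.1 0 0 0; 0 0 -0.25 0 0 0; -0.1 -0.1 -0.4 0 0 0; -0.2 -0.2 -0.5 0 0 0; -0.3 -0.3 -0.5 0 0 0" --fingers -1

```text
time_s: 21.65
eef_pos: [512.3, 157.0, 352.4]
ee_rot: [0.001, 0.825, 0.565, 0.003]
ft_force: [0.6, 0.4, -0.7]
width: 85.7
grip_force: 0.0
```

```bash
python3 - <<'E'
from h import *
o=get_obs(); print(o['eef_pos'].round(1))
c=cap('wrist'); save(c,'w4')
t=.65; 
for y in(-72,-32,32,72): print(proj(c,mag(-45*np.sin(t),y,160+45*np.cos(t))).round(0))
print('ball',proj(c,mag(-80*np.sin(t),-135,160+80*np.cos(t))).round(0))
P=pts(c); hsv=cv2.cvtColor(c['image'],cv2.COLOR_RGB2HSV).astype(int); H,S,V=[hsv[...,i] for i in range(3)]
m=((H<6)|(H>174))&(S>150)&(V>80)&(P[...,2]>190)&(P[...,2]<260); p=P[m]; print(m.sum(),((p[:,:2]-MO)@MX).mean(),((p[:,:2]-MO)@MY).mean(),p[:,2].max())
E
```

```text
[512.3 157.  352.4]
[335.  67.]
[271.  67.]
[168.  67.]
[104.  67.]
ball [446. 102.]
1922 -51.49151529712702 -130.44861980997106 239.829916982987
```

View pics/w4.png

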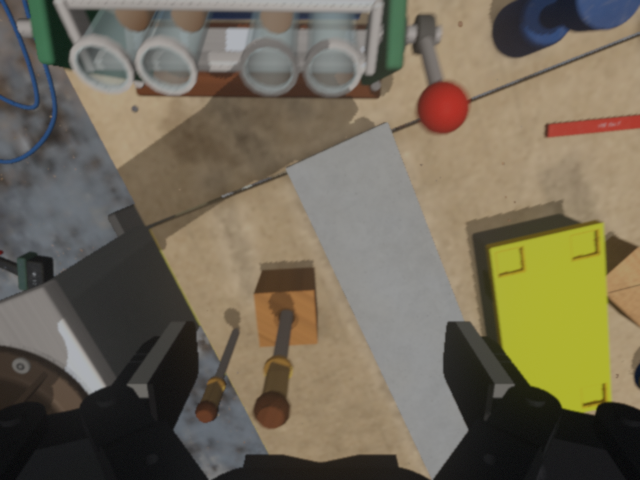

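The wrist view shows tipped mouths at (102,67), (167,67), (269,67) and (332,67), as predicted for 0.65 rad, with the ball at (442,107). The rocker is fully tipped. The rod is at (280,320)–(271,408).

```bash
python3 - <<'E'
from h import *
c=cap('wrist'); P=pts(c); b=np.array([430,43])
near=np.linalg.norm(P[...,:2]-b,axis=-1)<35
for a,d in((85,150),(157,165),(168,206),(208,230)):
    k=near&(P[...,2]>a)&(P[...,2]<d); p=P[k]; print(a,k.sum(),np.median(p,0).round(1),p.min(0).round(1),p.max(0).round(1))
k=near&(P[...,2]>172)&(P[...,2]<204); p=P[k][:,:2]; print(cv2.minAreaRect(p.astype(np.float32)))
k8=k.astype(np.uint8); N=np.gradient(P,axis=1),np.gradient(P,axis=0); n=np.cross(N[0],N[1]); n/=np.linalg.norm(n,axis=-1,keepdims=True)+1e-9
e=cv2.erode(k8,np.ones((3,3)))>0; a=np.degrees(np.arctan2(n[e][:,1],n[e][:,0]))%90; print(e.sum(),np.histogram(a,bins=18,range=(0,90))[0])
print(plan([430,43,330],down(np.radians(-21.1))))
E
```

```text
85 478 [434.1  48.6 120.5] [425.5  39.2  85.2] [438.1  50.6 149.9]
157 97 [436.9  52.9 163.4] [420.3  36.4 159.4] [443.9  56.1 165. ]
168 666 [435.8  50.  187.6] [419.6  42.6 168. ] [443.1  55.5 205.9]
208 1141 [433.5  48.  222.6] [417.1  30.6 208.1] [444.9  57.3 225.6]
((431.64947509765625, 49.31588363647461), (12.110797882080078, 23.071836471557617), 86.50460815429688)
443 [11  9 11 17 22 22 35 43 34 56 26 29 29 26 16 21 22 14]
[-0.5335 -0.1316  0.0801 -0.0007 -0.0012 -0.0011]
```

```bash
cat > neck.py <<'E'
from h import *
c=cap('wrist'); P=pts(c); b=np.array([431,43])
near=np.linalg.norm(P[...,:2]-b,axis=-1)<25
k=near&(P[...,2]>174)&(P[...,2]<203); k=cv2.erode(k.astype(np.uint8),np.ones((3,3)))>0
p=P[k][:,:2]; cam=np.array(c['origin'])[:2]-b; best=[]
for t in np.radians(np.arange(0,90,1)):
    u=np.array([np.cos(t),np.sin(t)]); v=np.array([-u[1],u[0]])
    if u@cam<0:u=-u
    if v@cam<0:v=-v
    a,d=p@u,p@v; A,D=np.percentile(a,93),np.percentile(d,93)
    best.append((np.mean(np.minimum(abs(A-a),abs(D-d))),np.degrees(t),u*(A-9)+v*(D-9)))
best.sort(key=lambda x:x[0]); 
for x in best[:4]: print(x)
kn=near&(P[...,2]>216); print('knob',cv2.minEnclosingCircle(P[kn][:,:2].astype(np.float32)), P[kn][:,2].max())
sh=near&(P[...,2]>80)&(P[...,2]<145);print('shaft',np.median(P[sh],0), cam/np.linalg.norm(cam))
E
python3 neck.py
```

```text
(np.float64(0.6560578823776193), np.float64(49.0), array([431.75322867,  43.08823499]))
(np.float64(0.6650718156285457), np.float64(47.0), array([431.5675764 ,  43.24901436]))
(np.float64(0.6685037319897349), np.float64(48.00000000000001), array([431.67174567,  43.17551417]))
(np.float64(0.6731410531447546), np.float64(50.0), array([431.86302254,  43.02975634]))
knob ((431.46087646484375, 43.853355407714844), 14.05715274810791) 225.59741285724908
shaft [434.12532242  48.54176399 116.22454592] [0.49815554 0.86708769]
```

Rod at (431.6,43.3), neck yaw ≈48° mod 90, knob top at 225.6 (expected 224). I'll grip with φ=-42°.

```bash
python3 - <<'E'
from h import *
print(plan([431.6,43.3,184],down(np.radians(-42))))
E
```

```text
[-5.391e-01 -1.296e-01  6.626e-01 -5.000e-04 -1.400e-03  2.320e-01]
```

Emit:
move_arm --increments "-0.18 -0.04 0 0 0 0.08; -0.36 -0.08 0 0 0 0.16; -0.5 -0.12 0 0 0 0.232; -0.539 -0.13 0 0 -0.001 0.232; -0.539 -0.13 0.05 0 -0.001 0.232; -0.539 -0.13 0.2 0 -0.001 0.232; -0.539 -0.13 0.35 0 -0.001 0.232; -0.539 -0.13 0.5 0 -0.001 0.232; -0.539 -0.13 0.6 0 -0.001 0.232; -0.539 -0.13 0.66 0 -0.001 0.232"

```text
time_s: 22.8
eef_pos: [432.7, 44.1, 181.8]
ee_rot: [0.001, 0.913, 0.408, -0.002]
ft_force: [0.2, 0.5, -0.3]
width: 84.9
grip_force: 0.0
```

Emit:
move_arm --increments "0 0 0 0 0 0; 0 0 0 0 0 0; 0 0 0 0 0 0; 0 0 0 0 0 0; 0 0 0 0 0 0; 0 0 0 0 0 0; 0 0 0 0 0 0; 0 0 0 0 0 0; 0 0 0 0 0 0; 0 0 0 0 0 0" --fingers 1 --grip_force 90

```text
time_s: 23.8
eef_pos: [433.5, 43.9, 184.9]
ee_rot: [0.0, 0.913, 0.407, 0.0]
ft_force: [0.6, 0.3, 7.0]
width: 21.8
grip_force: 84.6
```

```bash
python3 - <<'E'
from h import *
o=get_obs(); print(o['eef_pos'],o['width'],o['grip_force'],o['ft_force'],o['joint_pos'].round(2), plan([0,0,0],down(np.radians(-42)))[3:])
E
```

```text
[433.53523574  43.93985255 184.85980971] 21.814339529418664 84.55453776587115 [0.63497396 0.27926374 7.02825072] [-0.83  0.22  0.73  2.13 -0.19  0.85 -0.72] [ 0.0007 -0.0003  0.0004]
```

Emit:
move_arm --increments "0 0 0 0 0 0; 0 0 0 0 0 0; 0 0 0 0 0 0; 0 0 0 0 0 0; 0 0 0 0 0 0; 0 0 0 0 0 0; 0 0 0 0 0 0; 0 0 0 0 0 0; 0 0 0 0 0 0; 0 0 0 0 0 0"

```text
time_s: 24.8
eef_pos: [433.6, 44.0, 184.9]
ee_rot: [0.0, 0.913, 0.407, 0.0]
ft_force: [0.0, -0.3, 6.2]
width: 22.1
grip_force: 84.6
```

```bash
python3 - <<'E'
from h import *
o=get_obs(); print(o['eef_pos'],o['width'],o['grip_force'],o['ft_force'],o['ft_torque'])
c=cap('wrist'); save(c,'w5'); cv2.imwrite('pics/w5c.png',cv2.resize(c['image'][230:480,190:450],None,fx=2.3,fy=2.3)[:,:,::-1])
E
```

```text
[433.55594576  43.95418036 184.87405974] 22.092975027841458 84.55711540203428 [ 0.04583667 -0.32303914  6.20591038] [ 0.00429997  0.02130474 -0.03429746]
```

View pics/w5c.png

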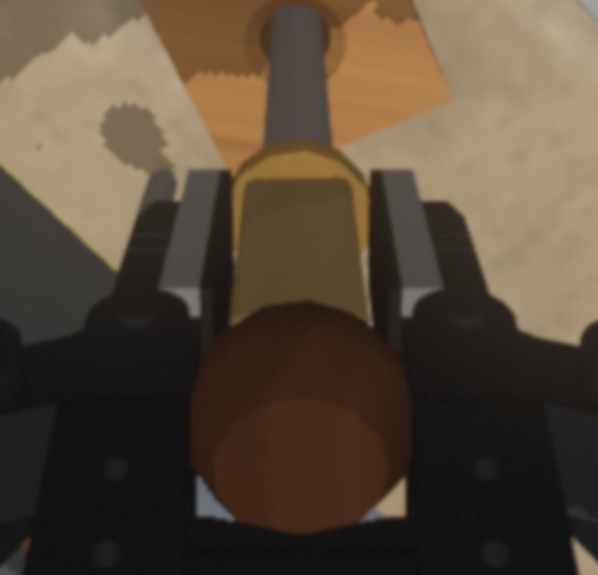

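The neck face is square to the pads, but the tips seem to sit on the collar (width 22, upward force). I'll re-grip 7 mm higher.

Emit:
move_arm --increments "0 0 0 0 0 0; 0 0 0 0 0 0; 0 0 0 0 0 0; 0 0 0 0 0 0; 0 0 0 0 0 0; 0 0 -0.03 0 0 0; 0 0 -0.03 0 0 0; 0 0 -0.03 0 0 0; 0 0 -0.03 0 0 0; 0 0 -0.03 0 0 0" --fingers 0

```text
time_s: 25.85
eef_pos: [432.6, 43.8, 191.5]
ee_rot: [0.0, 0.913, 0.407, -0.001]
ft_force: [0.3, -0.4, -0.3]
width: 43.0
grip_force: 0.0
```

```bash
python3 - <<'E'
from h import *
o=get_obs(); print(o['eef_pos'],o['width'],o['grip_force'],o['ft_force'])
E
```

```text
[432.60104658  43.75711157 191.49304701] 42.96552447340262 0.0 [ 0.34341624 -0.38497219 -0.25539082]
```

Emit:
move_arm --increments "0 0 0 0 0 0; 0 0 0 0 0 0; 0 0 0 0 0 0; 0 0 0 0 0 0; 0 0 0 0 0 0; 0 0 0 0 0 0; 0 0 0 0 0 0; 0 0 0 0 0 0; 0 0 0 0 0 0; 0 0 0 0 0 0" --fingers 1

```text
time_s: 26.85
eef_pos: [432.9, 43.8, 191.7]
ee_rot: [0.0, 0.913, 0.407, -0.0]
ft_force: [0.6, -0.5, 4.9]
width: 24.3
grip_force: 87.7
```

```bash
python3 - <<'E'
from h import *
o=get_obs(); r=q(o['ee_rot']); c=cap('wrist'); P=pts(c); T=r.inv().apply((P.reshape(-1,3)-o['eef_pos'])).reshape(P.shape)
k=(abs(T[...,1])<16)&(T[...,0]>2)&(T[...,0]<25)&(abs(P[...,2]-186)<12)
p=T[k]; print(k.sum())
for y in range(-14,15,2):
    s=p[abs(p[:,1]-y)<1]; 
    if len(s)>5: print(y,len(s),np.percentile(s[:,0],[10,50,90]).round(1), np.median(s[:,2]).round(1))
cv2.imwrite('pics/w6c.png',cv2.resize(c['image'][290:400,270:370],None,fx=5.4,fy=5.4,interpolation=cv2.INTER_CUBIC)[:,:,::-1])
E
```

```text
2391
-14 130 [11.  11.4 11.7] 1.1
-12 179 [ 3.5  8.7 11.5] 2.1
-10 21 [5.  5.3 5.9] 4.8
-8 176 [6.1 6.6 7.1] 4.3
-6 183 [6.7 7.  7.4] 4.1
-4 184 [6.7 7.1 7.5] 4.5
-2 177 [6.7 7.1 7.5] 3.9
0 195 [6.8 7.1 7.5] 4.6
2 185 [6.8 7.1 7.5] 4.7
4 185 [6.8 7.2 7.6] 4.2
6 186 [6.9 7.2 7.6] 4.3
8 135 [5.7 6.8 7.2] 4.1
12 189 [ 3.3  8.9 11.6] 1.7
14 134 [11.  11.3 11.8] 1.3
```

View pics/w6c.png

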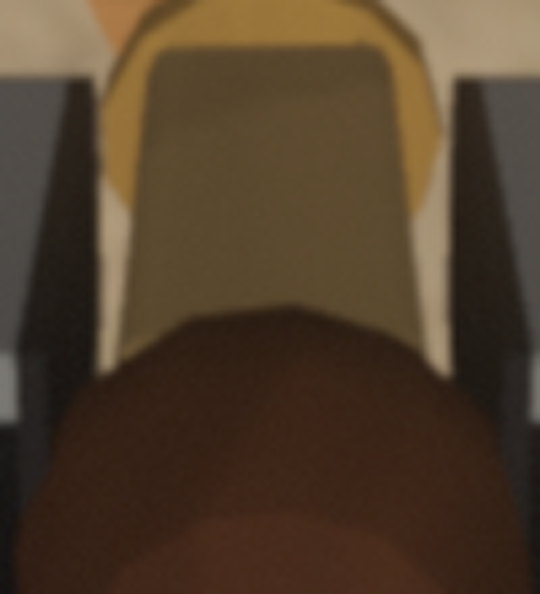

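```bash
python3 - <<'E'
from h import *
o=get_obs(); r=q(o['ee_rot']); c=cap('wrist'); P=pts(c); T=r.inv().apply((P.reshape(-1,3)-o['eef_pos'])).reshape(P.shape)
print('tcp z',o['eef_pos'][2])
k=(abs(T[...,1])<3)&(T[...,0]>0)&(T[...,0]<30)&(P[...,2]>80)&(P[...,2]<260)
p=P[k]; t=T[k]
for z in range(90,246,4):
    s=t[abs(p[:,2]-z)<2]
    if len(s)>2: print(z,len(s),np.median(s[:,0]).round(1),end=' | ')
# pads: side extents
print()
for side in(-1,1):
    k=(side*T[...,1]>8)&(side*T[...,1]<45)&(abs(T[...,0])<14)&(T[...,2]>-60)&(T[...,2]<40)
    t=T[k]; print(side,len(t),[ (z,round(float(np.min(side*t[abs(t[:,2]-z)<2][:,1])),1)) for z in range(-56,24,4) if (abs(t[:,2]-z)<2).sum()>3], t[:,2].max())
E
```

```text
tcp z 191.6854340329532
90 23 4.9 | 94 22 4.8 | 98 20 4.9 | 102 27 4.9 | 106 31 4.8 | 110 29 4.9 | 114 30 4.8 | 118 33 4.8 | 122 33 4.8 | 126 36 4.8 | 130 35 4.8 | 134 37 4.9 | 138 41 4.7 | 142 50 4.8 | 146 23 4.9 | 162 51 10.7 | 166 191 8.9 | 170 71 7.1 | 174 75 7.2 | 178 79 7.2 | 182 83 7.2 | 186 95 7.2 | 190 100 7.2 | 194 109 7.1 | 198 120 7.1 | 202 97 7.2 | 206 4 9.5 | 210 40 11.3 | 214 156 11.8 | 218 278 11.3 | 222 720 7.2 | 226 175 4.8 | 
-1 15116 [(-56, 8.1), (-52, 11.2), (-48, 11.7), (-44, 12.2), (-40, 12.7), (-36, 13.2), (-32, 8.0), (-28, 8.1), (-24, 8.0), (-20, 8.1), (-16, 8.1), (-12, 8.0), (-8, 8.1), (-4, 8.1), (0, 8.0), (4, 8.1), (8, 8.0), (12, 8.2), (16, 8.0), (20, 8.2)] 31.19335930192034
1 15024 [(-56, 8.7), (-52, 11.2), (-48, 11.6), (-44, 12.1), (-40, 12.7), (-36, 13.1), (-32, 8.0), (-28, 8.0), (-24, 8.0), (-20, 8.2), (-16, 8.1), (-12, 8.0), (-8, 8.1), (-4, 8.0), (0, 8.0), (4, 8.1), (8, 8.0), (12, 8.1), (16, 8.0), (20, 8.2)] 31.017584500662057
```

The neck is square to the pads. The fingers behind the pads foul the 28 mm knob on a coaxial grip, so the neck needs a sideways grip with the tool tilted about the closing axis. I'll release and rise, then try a 70° tilt toward heading −42°.

Emit:
move_arm --increments "0 0 0 0 0 0; 0 0 0 0 0 0; 0 0 0 0 0 0; 0 0 0 0 0 0; 0 0 -0.1 0 0 0; 0 0 -0.25 0 0 0; 0 0 -0.4 0 0 0; 0 0 -0.55 0 0 0; 0 0 -0.7 0 0 0; 0 0 -0.75 0 0 0" --fingers -1

```text
time_s: 27.95
eef_pos: [434.0, 43.9, 382.4]
ee_rot: [0.0, 0.913, 0.407, 0.002]
ft_force: [0.0, -0.3, -2.1]
width: 85.2
grip_force: 0.0
```

```bash
cat >> h.py <<'E'
def tilt(h,b):
    "tool z: b rad from down toward heading h (rad); tool y horizontal, = heading h+90deg"
    z=np.r_[np.sin(b)*np.cos(h),np.sin(b)*np.sin(h),-np.cos(b)]; y=np.r_[-np.sin(h),np.cos(h),0]
    return R.from_matrix(np.stack([np.cross(y,z),y,z],1))
def ybest(Rt):
    o=get_obs(); a=Rt; b=Rt*R.from_rotvec([0,0,np.pi]); r=q(o['ee_rot']); return min((a,b),key=lambda t:(r.inv()*t).magnitude())
E
python3 - <<'E'
from h import *
print([a for a in dir(bot) if a[0]!='_'])
o=get_obs(); print(o['eef_pos'])
for hd in(-132,-42,48,138):
    T=tilt(np.radians(hd),np.radians(70)); print(hd,plan([431.6,43.3,330],T),plan([431.6,43.3,330],T*R.from_rotvec([0,0,np.pi])))
E
```

```text
['IKError', 'nose_length']
[433.95950163  43.9063802  382.41288567]
-132 [-8.800e-03 -5.800e-03  2.096e-01  1.200e-03 -7.797e-01 -6.000e-04] [-0.0088 -0.0058  0.2096 -1.1493 -0.0018  1.6361]
-42 [-0.0088 -0.0058  0.2096 -0.6015 -0.6043 -0.8637] [-0.0088 -0.0058  0.2096 -0.604   0.6013  0.8617]
48 [-8.8000e-03 -5.8000e-03  2.0960e-01 -1.1442e+00  1.5000e-03 -1.6393e+00] [-0.0088 -0.0058  0.2096  0.001   0.7758  0.0009]
138 [-0.0088 -0.0058  0.2096  0.6036 -0.6061  0.863 ] [-0.0088 -0.0058  0.2096  0.6057  0.6033 -0.8605]
```

Emit:
move_arm --increments "0 0 0 0 -0.09 0; 0 0 0 0 -0.18 0; 0 0 0 0 -0.27 0; 0 0 0 0 -0.36 0; 0 0 0 0 -0.45 0; 0 0 0 0 -0.54 0; 0 0 0 0 -0.63 0; 0 0 0 0 -0.72 0; 0 0 0 0 -0.78 0; 0 0 0 0 -0.78 0"

```text
time_s: 28.95
eef_pos: [433.1, 46.6, 374.8]
ee_rot: [0.238, 0.743, 0.332, -0.531]
ft_force: [-0.7, 1.2, -1.2]
width: 85.5
grip_force: 0.0
```

```bash
python3 - <<'E'
from h import *
o=get_obs(); print(o['eef_pos'],o['joint_pos'].round(2)); print(plan([434,44,382],tilt(np.radians(-132),np.radians(70))))
E
```

```text
[433.1153444   46.58866867 374.77634712] [-1.01  0.86  0.97  1.48  0.23  2.   -0.63]
[-0.0291  0.0096 -0.0043  0.0021  0.0122  0.0002]
```

```bash
python3 - <<'E'
from h import *
T=tilt(np.radians(-132),np.radians(62)); z=T.as_matrix()[:,2]; g=np.array([431.6,43.5,188])
print(plan(g+5*z-90*z,T),plan(g+5*z,T), (g+5*z-90*z).round(0))
E
```

```text
[ 6.488e-01  4.200e-03 -8.120e-02  2.100e-03  1.011e-01  4.000e-04] [7.057e-01 3.100e-03 2.743e-01 2.100e-03 1.011e-01 4.000e-04] [482.  99. 228.]
```

Emit:
move_arm --increments "0.05 0.002 -0.08 0.002 0.1 0; 0.15 0.004 -0.081 0.002 0.101 0; 0.25 0.004 -0.081 0.002 0.101 0; 0.35 0.004 -0.081 0.002 0.101 0; 0.45 0.004 -0.081 0.002 0.101 0; 0.55 0.004 -0.081 0.002 0.101 0; 0.649 0.004 -0.081 0.002 0.101 0; 0.649 0.004 -0.081 0.002 0.101 0; 0.649 0.004 -0.081 0.002 0.101 0; 0.649 0.004 -0.081 0.002 0.101 0"

```text
time_s: 29.95
eef_pos: [483.1, 97.7, 235.2]
ee_rot: [0.206, 0.788, 0.349, -0.464]
ft_force: [-0.7, -0.1, 0.5]
width: 85.4
grip_force: 0.0
```

```bash
python3 - <<'E'
from h import *
T=tilt(np.radians(-132),np.radians(62)); z=T.as_matrix()[:,2]; g=np.array([431.6,43.5,188])
o=get_obs(); print(o['eef_pos'],o['joint_pos'].round(2)); print(plan(g+5*z,T))
c=cap('wrist'); save(c,'w7'); print(proj(c,g).round(0),proj(c,[431.6,43.5,225]).round(0)); P=pts(c)
near=np.linalg.norm(P[...,:2]-[431,43],axis=-1)<25
kn=near&(P[...,2]>211)&(P[...,2]<232); a,b=P[kn],0; print('knob',cv2.minEnclosingCircle(a[:,:2].astype(np.float32)),a[:,2].max(),a[:,2].min())
k=near&(P[...,2]>172)&(P[...,2]<203); k=cv2.erode(k.astype(np.uint8),np.ones((3,3)))>0; r=q(o['ee_rot']); Tt=r.inv().apply(P[k]-o['eef_pos']); print(k.sum(),'y extent',np.percentile(Tt[:,1],[1,50,99]))
A=np.c_[P[k][:,:2],np.ones(k.sum())]; 
for y in range(-12,14,3):
    s=Tt[abs(Tt[:,1]-y)<1.5]; 
    if len(s)>8: print(y,len(s), np.median(P[k][abs(Tt[:,1]-y)<1.5]@np.r_[np.cos(np.radians(48)),np.sin(np.radians(48)),0]).round(1))
E
```

```text
[483.08802534  97.72811843 235.21483343] [-0.96  1.    0.9   1.4  -0.02  1.86 -0.74]
[ 0.0199 -0.0067  0.3731 -0.0021 -0.0111 -0.0011]
[317. 250.] [317. 320.]
knob ((432.5072021484375, 44.46493911743164), 13.788193702697754) 223.87352321236236 211.00221542909415
1742 y extent [-10.19788083  -1.78427886   6.09184326]
-9 286 328.8
-6 304 329.1
-3 333 329.1
0 338 329.2
3 300 329.2
6 180 329.1
```

Emit:
move_arm --increments "0.01 -0.006 0.05 -0.002 -0.011 0; 0.02 -0.007 0.12 -0.002 -0.011 0; 0.02 -0.007 0.2 -0.002 -0.011 0; 0.02 -0.007 0.28 -0.002 -0.011 0; 0.02 -0.007 0.34 -0.002 -0.011 0; 0.02 -0.007 0.373 -0.002 -0.011 0; 0.02 -0.007 0.373 -0.002 -0.011 0; 0.02 -0.007 0.373 -0.002 -0.011 0; 0.02 -0.007 0.373 -0.002 -0.011 0; 0.02 -0.007 0.373 -0.002 -0.011 0"

```text
time_s: 31.0
eef_pos: [429.0, 40.9, 184.0]
ee_rot: [0.21, 0.782, 0.349, -0.471]
ft_force: [0.8, -0.2, 0.1]
width: 85.4
grip_force: 0.0
```

```bash
python3 - <<'E'
from h import *
T=tilt(np.radians(-132),np.radians(62)); z=T.as_matrix()[:,2]; g=np.array([431.6,43.5,188])
o=get_obs(); print(o['eef_pos'],o['ft_force'],o['joint_pos'].round(2)); print(plan(g+5*z,T))
E
```

```text
[428.9548823   40.88367016 183.99626769] [ 0.81889481 -0.22220112  0.08573654] [-0.98  0.99  0.89  1.64 -0.01  1.65 -0.75]
[-0.0072  0.0009 -0.0006  0.0008  0.0016 -0.0002]
```

Emit:
move_arm --increments "0 0 0 0 0 0; 0 0 0 0 0 0; 0 0 0 0 0 0; 0 0 0 0 0 0; 0 0 0 0 0 0; 0 0 0 0 0 0; 0 0 0 0 0 0; 0 0 0 0 0 0; 0 0 0 0 0 0; 0 0 0 0 0 0" --fingers 1

```text
time_s: 32.0
eef_pos: [428.4, 40.5, 183.9]
ee_rot: [0.21, 0.782, 0.348, -0.472]
ft_force: [0.0, 0.6, 2.1]
width: 16.6
grip_force: 87.7
```

```bash
python3 - <<'E'
from h import *
print(plan([428.4,40.5,364],None))
E
```

```text
[-6.371e-01  4.000e-04 -3.360e-01  0.000e+00  0.000e+00  0.000e+00]
```

Emit:
move_arm --increments "-0.05 0 -0.026 0 0 0; -0.12 0 -0.063 0 0 0; -0.2 0 -0.105 0 0 0; -0.28 0 -0.148 0 0 0; -0.36 0 -0.19 0 0 0; -0.44 0 -0.232 0 0 0; -0.52 0 -0.274 0 0 0; -0.6 0 -0.316 0 0 0; -0.637 0 -0.336 0 0 0; -0.637 0 -0.336 0 0 0" --grip_force 110

```text
time_s: 33.0
eef_pos: [428.5, 40.2, 365.4]
ee_rot: [0.21, 0.783, 0.348, -0.47]
ft_force: [-0.4, -1.0, -1.9]
width: 15.9
grip_force: 109.2
```

```bash
cat > rod.py <<'E'
from h import *
o=get_obs(); r=q(o['ee_rot']); c=cap('wrist'); P=pts(c); T=r.inv().apply((P.reshape(-1,3)-o['eef_pos'])).reshape(P.shape)
print(o['eef_pos'].round(1),o['width'],o['grip_force'],o['joint_pos'].round(2))
b=np.radians(62); a0=np.array([np.sin(b),0,np.cos(b)])  # down-rod direction in tool, nominal (tool x sin, z cos)
s=T@a0; perp=np.linalg.norm(T-np.array([0,0,-5])-((T-np.array([0,0,-5]))@a0)[...,None]*a0,axis=-1)
k=(perp<22)&(s>35)&(s<172)
t=T[k]; 
from scipy.optimize import least_squares
def res(x):
    d=np.array([a0[0],0,a0[2]])+x[2]*np.array([np.cos(b),0,-np.sin(b)])+np.array([0,x[3],0]); d/=np.linalg.norm(d)
    p0=np.array([0,0,-5])+x[0]*np.array([np.cos(b),0,-np.sin(b)])+np.array([0,x[1],0]); w=tt-p0; return np.linalg.norm(w-(w@d)[:,None]*d,axis=1)-7
tt=t[(t@a0>40)&(t@a0<125)]
f=least_squares(res,[0,0,0,0],loss='soft_l1'); print('axis fit',f.x.round(3),np.abs(f.fun).mean(),len(tt)); print('tip s max',np.percentile(t@a0,99.5))
k2=(perp<22)&(s<30)&(s>-60); print('collar?', [(z,round(float(np.percentile(perp[(perp<22)&(abs(s-z)<2)],90)),1)) for z in range(-40,40,4) if ((perp<22)&(abs(s-z)<2)).sum()>10])
np.save('axis.npy',f.x)
E
python3 rod.py; cp pics/w1.png /dev/null; python3 -c "
from h import *
save(cap('wrist'),'w8')"
```

```text
[428.5  40.2 365.4] 15.94123560041313 109.16299223899841 [-1.03  0.78  1.    1.52  0.16  1.92 -0.65]
axis fit [-0.686 -0.018  0.     0.001] 0.36626913099419167 8272
tip s max 127.96547949838006
collar? [(-32, 14.0), (-28, 13.9), (-24, 12.7), (-20, 14.7), (-16, 16.8), (-12, 18.5), (-8, 20.1), (-4, 20.1), (0, 21.4), (4, 20.2), (8, 19.4), (12, 13.6), (16, 11.7), (20, 12.9), (24, 12.8), (28, 7.0), (32, 7.1), (36, 7.0)]
```

View pics/w8.png

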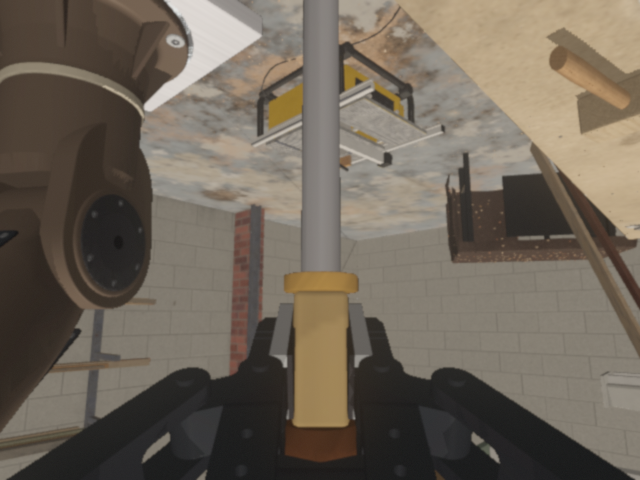

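Rod held squarely: the axis fit matches the nominal 62° tilt with a −0.7 mm offset. Now computing the ramming poses.

```bash
cat >> h.py <<'E'
B=np.radians(62); TH=.65
def rodpose(y,depth,off=3.72,L=175):
    D=np.r_[np.sin(TH)*MX,-np.cos(TH)]; M=mag(-45*np.sin(TH),y,160+45*np.cos(TH))
    h=np.arctan2(-MX[1],-MX[0]); Rt=tilt(h,B-TH)
    v=np.array([L*np.sin(B)+off*np.cos(B),0,L*np.cos(B)-off*np.sin(B)])
    return M+depth*D-Rt.apply(v),Rt
E
python3 - <<'E'
from h import *
for y in(72,32,-32):
    for d in(-60,-25,128): p,Rt=rodpose(y,d); print(y,d,p.round(0),plan(p,Rt))
E
```

```text
72 -60 [372. 166. 381.] [ 0.0441 -0.5018 -0.2299 -0.1625  0.4108 -0.1713]
72 -25 [380. 186. 353.] [ 0.1796 -0.532  -0.2478 -0.1625  0.4108 -0.1713]
72 128 [413. 272. 231.] [ 0.772  -0.6639 -0.3262 -0.1625  0.4108 -0.1713]
32 -60 [410. 152. 381.] [ 0.0707 -0.3523 -0.2803 -0.1625  0.4108 -0.1713]
32 -25 [417. 172. 353.] [ 0.2062 -0.3825 -0.2982 -0.1625  0.4108 -0.1713]
32 128 [451. 258. 231.] [ 0.7986 -0.5144 -0.3767 -0.1625  0.4108 -0.1713]
-32 -60 [469. 129. 381.] [ 0.1132 -0.1131 -0.361  -0.1625  0.4108 -0.1713]
-32 -25 [477. 149. 353.] [ 0.2487 -0.1433 -0.3789 -0.1625  0.4108 -0.1713]
-32 128 [510. 235. 231.] [ 0.8412 -0.2752 -0.4573 -0.1625  0.4108 -0.1713]
```

Emit:
move_arm --increments "0 0 -0.1 -0.02 0.05 -0.02; 0.02 -0.02 -0.2 -0.05 0.12 -0.05; 0.05 -0.05 -0.3 -0.08 0.2 -0.08; 0.08 -0.08 -0.36 -0.11 0.28 -0.12; 0.1 -0.1 -0.36 -0.14 0.36 -0.15; 0.113 -0.113 -0.361 -0.1625 0.411 -0.171; 0.113 -0.113 -0.361 -0.1625 0.411 -0.171; 0.113 -0.113 -0.361 -0.1625 0.411 -0.171; 0.113 -0.113 -0.361 -0.1625 0.411 -0.171; 0.113 -0.113 -0.361 -0.1625 0.411 -0.171"

```text
time_s: 34.1
eef_pos: [469.7, 129.0, 380.2]
ee_rot: [0.122, 0.805, 0.552, -0.178]
ft_force: [-0.1, -0.9, -0.9]
width: 16.3
grip_force: 109.3
```

```bash
cat >> rod.py <<'E'
save(c,'w%d'%int(o['time_s']*10))
D=np.r_[np.sin(TH)*MX,-np.cos(TH)]
v=np.array([175*np.sin(B)+3.72*np.cos(B),0,175*np.cos(B)-3.72*np.sin(B)]); tip=o['eef_pos']+r.apply(v); M=mag(-45*np.sin(TH),0,160+45*np.cos(TH))
dd=tip-M; print('tip rel: depth',(dd@D).round(1),'y',(dd@np.r_[MY,0]).round(1),'across',(dd@np.cross(D,np.r_[MY,0])).round(1))
for y in(72,32,-32):
    p,Rt=rodpose(y,-30); print(y,-30,plan(p,Rt)); print(y,128,plan(rodpose(y,128)[0],Rt)[:3])
for p in(mag(-45*np.sin(TH),-32,160+45*np.cos(TH)),tip): print(proj(c,p).round(0))
E
python3 rod.py
```

```text
[469.7 129.  380.2] 16.258399641452986 109.28628444671631 [-1.22  0.41  0.97  1.56  0.02  1.61 -0.62]
axis fit [-1.043e+00  9.200e-02 -1.000e-03  1.000e-03] 0.36897742969826586 8243
tip s max 128.55087827868854
collar? [(-32, 13.5), (-28, 13.6), (-24, 12.4), (-20, 14.4), (-16, 16.4), (-12, 18.0), (-8, 19.8), (-4, 21.0), (0, 21.4), (4, 20.3), (8, 19.4), (12, 13.5), (16, 12.5), (20, 12.6), (24, 12.5), (28, 6.9), (32, 6.8), (36, 6.8)]
tip rel: depth -59.4 y -32.4 across -0.7
72 -30 [ 1.042e-01 -4.174e-01  5.510e-02  1.000e-04  2.300e-03 -6.000e-04]
72 128 [ 0.6633 -0.418   0.3498]
32 -30 [ 1.044e-01 -2.574e-01  5.510e-02  1.000e-04  2.300e-03 -6.000e-04]
32 128 [ 0.6635 -0.258   0.3498]
-32 -30 [ 1.046e-01 -1.400e-03  5.520e-02  1.000e-04  2.300e-03 -6.000e-04]
-32 128 [ 0.6637 -0.002   0.3498]
[ 319. -209.]
[320. -92.]
```

Emit:
move_arm --increments "0.05 0 0.026 0 0.002 0; 0.1 -0.001 0.053 0 0.002 0; 0.14 -0.001 0.074 0 0.002 0; 0.18 -0.001 0.095 0 0.002 0; 0.22 -0.001 0.116 0 0.002 0; 0.26 -0.001 0.137 0 0.002 0; 0.3 -0.001 0.158 0 0.002 0; 0.33 -0.001 0.174 0 0.002 0; 0.354 -0.001 0.187 0 0.002 0; 0.354 -0.001 0.187 0 0.002 0"

```text
time_s: 35.15
eef_pos: [491.1, 185.9, 300.7]
ee_rot: [0.121, 0.806, 0.553, -0.176]
ft_force: [0.8, 0.0, -1.7]
width: 16.4
grip_force: 109.3
```

```bash
sed -i 's/^for y in(72,32,-32):/for y in YS:/; s/^D=np.r_/import sys; YS=[float(a) for a in sys.argv[1:]]\nD=np.r_/' rod.py; python3 rod.py -32 32|grep -v -e coll -e tip.s; python3 - <<'E'
from h import *
c=cap('scene'); t=.65
cv2.imwrite('pics/s1.png',cv2.resize(c['image'][110:290,170:340],None,fx=3.3,fy=3.3,interpolation=cv2.INTER_CUBIC)[:,:,::-1]); print(get_obs()['ft_force'])
E
```

```text
[491.1 185.9 300.7] 16.40528532177467 109.31785225868225 [-1.19  0.54  0.91  1.57 -0.09  1.5  -0.65]
axis fit [-1.139  0.142 -0.    -0.   ] 0.37527150596487674 8255
tip rel: depth 40.7 y -31.8 across 0.6
-32.0 -30 [-2.475e-01  1.000e-04 -1.308e-01  4.000e-04 -1.300e-03 -3.000e-04]
-32.0 128 [ 0.3099 -0.0004  0.1671]
32.0 -30 [-0.2476 -0.2559 -0.1309  0.0004 -0.0013 -0.0003]
32.0 128 [ 0.3098 -0.2564  0.1669]
[321.  -3.]
[320. -91.]
[ 0.077746    0.51500825 -0.3016826 ]
```

View pics/s1.png

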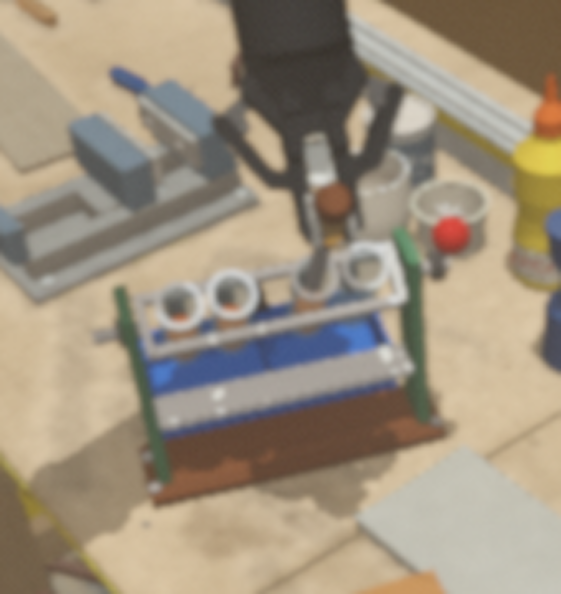

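The scene crop shows the rod in tube 2's mouth (312,280) with no contact force, and the tray under the feet. Pushing.

Emit:
move_arm --increments "0.04 0 0.022 0 -0.001 0; 0.08 0 0.043 0 -0.001 0; 0.12 0 0.065 0 -0.001 0; 0.15 0 0.081 0 -0.001 0; 0.18 0 0.097 0 -0.001 0; 0.21 0 0.113 0 -0.001 0; 0.24 0 0.13 0 -0.001 0; 0.27 0 0.146 0 -0.001 0; 0.3 0 0.162 0 -0.001 0; 0.315 0 0.17 0 -0.001 0"

```text
time_s: 36.25
eef_pos: [510.5, 236.7, 228.6]
ee_rot: [0.121, 0.805, 0.553, -0.177]
ft_force: [0.5, 0.5, -0.9]
width: 16.0
grip_force: 109.7
```

```bash
python3 rod.py -32 32|grep -v -e coll -e tip.s;  python3 - <<'E'
from h import *
c=cap('top'); print(get_obs()['ft_force']); I=c['image']; hsv=cv2.cvtColor(I,cv2.COLOR_RGB2HSV).astype(int); P=pts(c)
a,b=(P[...,:2]-MO)@MX,(P[...,:2]-MO)@MY
m=(hsv[...,0]<18)&(hsv[...,1]>150)&(hsv[...,2]>90)&(a>50)&(a<130)&(abs(b)<100); print(m.sum(), a[m].mean() if m.any() else 0,b[m].mean() if m.any() else 0)
E
```

```text
[510.5 236.7 228.6] 16.00759647584297 109.65620398521423 [-1.16  0.68  0.85  1.54 -0.17  1.43 -0.67]
axis fit [ 1.0258e+01 -3.5000e-01 -1.1000e-02  8.0000e-03] 3.748722644946281 16529
tip rel: depth 131.0 y -31.5 across 0.0
-32.0 -30 [-5.690e-01  1.600e-03 -3.032e-01  1.000e-04 -1.000e-04  6.000e-04]
-32.0 128 [-0.011   0.0021 -0.0064]
32.0 -30 [-5.687e-01 -2.544e-01 -3.032e-01  1.000e-04 -1.000e-04  6.000e-04]
32.0 128 [-0.0107 -0.2539 -0.0064]
[322. 220.]
[320. -91.]
[ 0.54167677 -0.70508556 -2.26802434]
0 0 0
```

Emit:
move_arm --increments "-0.1 0 -0.053 0 0 0; -0.22 0 -0.117 0 0 0; -0.34 0 -0.181 0 0 0; -0.46 0 -0.245 0 0 0; -0.569 0 -0.303 0 0 0; -0.569 0 -0.303 0 0 0; -0.569 -0.1 -0.303 0 0 0; -0.569 -0.2 -0.303 0 0 0; -0.569 -0.254 -0.303 0 0 0; -0.569 -0.254 -0.303 0 0 0"

```text
time_s: 37.35
eef_pos: [414.8, 169.1, 357.6]
ee_rot: [0.121, 0.805, 0.554, -0.176]
ft_force: [0.4, 0.5, -1.5]
width: 16.1
grip_force: 109.3
```

```bash
python3 rod.py 32|grep -v -e coll -e tip.s;  python3 - <<'E'
from h import *
c=cap('scene'); print(get_obs()['ft_force'])
cv2.imwrite('pics/s2.png',cv2.resize(c['image'][110:290,170:340],None,fx=3.3,fy=3.3,interpolation=cv2.INTER_CUBIC)[:,:,::-1])
hsv=cv2.cvtColor(c['image'],cv2.COLOR_RGB2HSV).astype(int); P=pts(c)
a,b=(P[...,:2]-MO)@MX,(P[...,:2]-MO)@MY; m=(hsv[...,0]<18)&(hsv[...,1]>110)&(hsv[...,2]>60)&(a>38)&(a<130)&(abs(b)<100)&(P[...,2]<45); print(m.sum(), a[m].mean() if m.any() else 0,b[m].mean() if m.any() else 0)
E
```

```text
[414.8 169.1 357.6] 16.12449128621763 109.32336330413818 [-1.37  0.36  0.97  1.67  0.02  1.57 -0.75]
axis fit [-1.073e+00  8.900e-02 -0.000e+00  1.000e-03] 0.37097691461021703 8256
tip rel: depth -30.7 y 33.8 across 0.6
32.0 -30 [ 0.0033  0.0009  0.0031  0.0005 -0.0008  0.0011]
32.0 128 [0.5609 0.0015 0.3005]
[ 476. -150.]
[320. -91.]
[ 1.27682644 -0.8872145  -0.9671425 ]
48 79.72491835844734 -27.88411411929765
```

Blank 2 is in the tray: orange at mag (80,-28). Now tube 3.

Emit:
move_arm --increments "0.06 0.001 0.034 0 -0.001 0.001; 0.14 0.001 0.077 0 -0.001 0.001; 0.22 0.001 0.12 0 -0.001 0.001; 0.29 0.001 0.157 0 -0.001 0.001; 0.34 0.001 0.183 0 -0.001 0.001; 0.39 0.001 0.21 0 -0.001 0.001; 0.44 0.001 0.236 0 -0.001 0.001; 0.49 0.001 0.263 0 -0.001 0.001; 0.54 0.001 0.289 0 -0.001 0.001; 0.57 0.001 0.305 0 -0.001 0.001"

```text
time_s: 38.45
eef_pos: [452.1, 259.3, 228.1]
ee_rot: [0.122, 0.806, 0.552, -0.177]
ft_force: [0.5, 0.4, -0.8]
width: 16.2
grip_force: 109.6
```

```bash
python3 rod.py 32 72|grep -v -e coll -e tip.s -e axis
```

```text
[452.1 259.3 228.1] 16.166409712349544 109.61811304092407 [-1.28  0.62  0.86  1.64 -0.17  1.41 -0.76]
tip rel: depth 131.4 y 30.7 across -0.5
32.0 -30 [-5.727e-01 -1.000e-03 -3.057e-01  2.000e-04  7.000e-04 -5.000e-04]
32.0 128 [-0.0144 -0.0016 -0.0096]
72.0 -30 [-5.729e-01 -1.610e-01 -3.058e-01  2.000e-04  7.000e-04 -5.000e-04]
72.0 128 [-0.0145 -0.1616 -0.0097]
[498. 220.]
[320. -92.]
```

Emit:
move_arm --increments "-0.1 0 -0.053 0 0 0; -0.22 0 -0.117 0 0 0; -0.34 0 -0.181 0 0 0; -0.46 0 -0.245 0 0 0; -0.572 0 -0.305 0 0 0; -0.572 0 -0.305 0 0 0; -0.572 -0.08 -0.305 0 0 0; -0.572 -0.161 -0.305 0 0 0; -0.572 -0.161 -0.305 0 0 0; -0.572 -0.161 -0.305 0 0 0"

```text
time_s: 39.5
eef_pos: [378.7, 182.4, 358.2]
ee_rot: [0.122, 0.806, 0.552, -0.177]
ft_force: [0.1, -0.8, -1.3]
width: 16.4
grip_force: 109.3
```

```bash
python3 rod.py 72|grep -v -e coll -e tip.s; cat > blanks.py <<'E'
from h import *
c=cap('scene'); print(get_obs()['ft_force'].round(1))
hsv=cv2.cvtColor(c['image'],cv2.COLOR_RGB2HSV).astype(int); P=pts(c)
a,b=(P[...,:2]-MO)@MX,(P[...,:2]-MO)@MY; m=(hsv[...,0]<18)&(hsv[...,1]>110)&(hsv[...,2]>60)&(a>38)&(a<130)&(abs(b)<100)&(P[...,2]<45)
n,l,s,_=cv2.connectedComponentsWithStats(m.astype(np.uint8))
for i in range(1,n):
    if s[i,4]>4: print(s[i,4],a[l==i].mean(),b[l==i].mean())
E
python3 blanks.py
```

```text
[378.7 182.4 358.2] 16.37264129753855 109.32579159736633 [-1.47  0.31  0.98  1.72  0.03  1.58 -0.85]
axis fit [-1.017e+00  1.000e-01 -1.000e-03  0.000e+00] 0.3749045235431426 8252
tip rel: depth -31.6 y 71.7 across 0.2
72.0 -30 [ 0.0063 -0.0025  0.0039  0.0007  0.0003 -0.0013]
72.0 128 [ 0.5644 -0.0039  0.3003]
[ 565. -154.]
[320. -91.]
[ 0.7  0.9 -1.7]
46 79.94197031826415 -25.139035233448904
67 90.08665488183713 88.8608871135519
```

Emit:
move_arm --increments "0.06 -0.003 0.034 0 0 -0.001; 0.14 -0.003 0.077 0 0 -0.001; 0.22 -0.003 0.12 0 0 -0.001; 0.29 -0.003 0.157 0 0 -0.001; 0.34 -0.003 0.183 0 0 -0.001; 0.39 -0.003 0.21 0 0 -0.001; 0.44 -0.003 0.236 0 0 -0.001; 0.49 -0.003 0.263 0 0 -0.001; 0.54 -0.003 0.289 0 0 -0.001; 0.57 -0.003 0.305 0 0 -0.001"

```text
time_s: 40.6
eef_pos: [413.6, 273.7, 228.2]
ee_rot: [0.122, 0.805, 0.552, -0.177]
ft_force: [0.0, 0.4, -1.3]
width: 16.2
grip_force: 109.6
```

```bash
python3 rod.py 72|grep -v -e coll -e tip.s -e axis
```

```text
[413.6 273.7 228.2] 16.209111125076433 109.56435084342957 [-1.36  0.59  0.87  1.69 -0.17  1.4  -0.82]
tip rel: depth 131.0 y 72.1 across -0.7
72.0 -30 [-5.708e-01  2.200e-03 -3.054e-01  4.000e-04  6.000e-04  4.000e-04]
72.0 128 [-0.0125  0.0023 -0.0093]
[615. 219.]
[320. -91.]
```

Emit:
move_arm --increments "-0.1 0 -0.053 0 0 0; -0.22 0 -0.117 0 0 0; -0.34 0 -0.181 0 0 0; -0.46 0 -0.245 0 0 0; -0.572 0 -0.305 0 0 0; -0.65 0.03 -0.345 0 0 0; -0.68 0.1 -0.36 0 0 0; -0.68 0.16 -0.36 0 0 0; -0.68 0.16 -0.36 0 0 0; -0.68 0.16 -0.36 0 0 0"

```text
time_s: 41.65
eef_pos: [408.3, 149.7, 382.5]
ee_rot: [0.122, 0.806, 0.552, -0.177]
ft_force: [0.3, -0.2, -1.2]
width: 16.3
grip_force: 109.3
```

```bash
python3 rod.py 72|grep -v -e coll -e tip.s; python3 blanks.py; python3 - <<'E'
from h import *
c=cap('scene');cv2.imwrite('pics/s3.png',cv2.resize(c['image'][110:290,170:340],None,fx=3.3,fy=3.3,interpolation=cv2.INTER_CUBIC)[:,:,::-1])
E
```

```text
[408.3 149.7 382.5] 16.292365615722005 109.33746099472046 [-1.4   0.31  1.    1.66  0.05  1.61 -0.75]
axis fit [-1.055e+00  1.320e-01 -1.000e-03  0.000e+00] 0.3686586765480063 8262
tip rel: depth -62.9 y 32.2 across -0.9
72.0 -30 [ 1.169e-01 -1.570e-01  5.880e-02  1.000e-04  4.000e-04 -3.000e-04]
72.0 128 [ 0.6751 -0.1574  0.3552]
[ 468. -216.]
[320. -91.]
[ 0.4 -0.4 -0.7]
46 80.27874359401311 -23.94698596639528
56 86.59160235610052 80.24568441037604
```

View pics/s3.png

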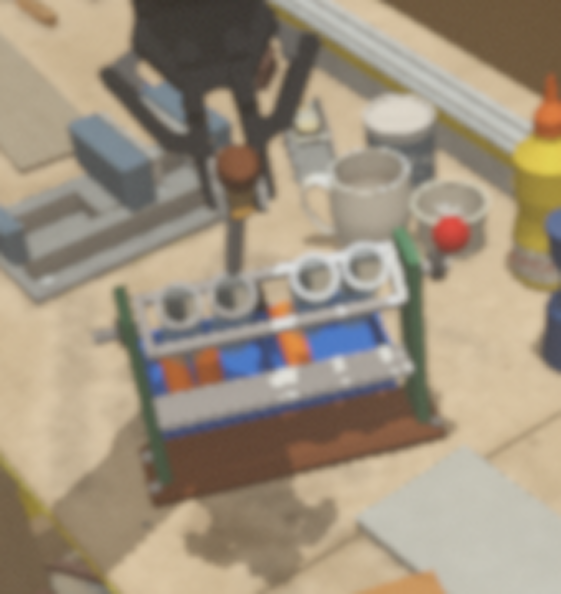

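Three blanks are in the tray, at crop (178,372), (208,362) and (290,345), and all tubes are clear. Now returning the rod to its stand with the same TCP pose as when I took it.

```bash
python3 - <<'E'
from h import *
T=q([.21,.782,.348,-.472]); print(plan([428.4,40.5,365],T), plan([428.4,40.5,290],T))
E
```

```text
[-0.3159  0.2337  0.2226  0.1633 -0.4112  0.1716] [-0.19    0.2336  0.4949  0.1633 -0.4112  0.1716]
```

Emit:
move_arm --increments "-0.05 0.03 0 0.02 -0.05 0.02; -0.1 0.06 0.04 0.05 -0.13 0.05; -0.16 0.1 0.08 0.08 -0.21 0.08; -0.21 0.15 0.12 0.11 -0.29 0.12; -0.26 0.2 0.17 0.14 -0.36 0.15; -0.316 0.234 0.222 0.163 -0.411 0.172; -0.316 0.234 0.222 0.163 -0.411 0.172; -0.316 0.234 0.222 0.163 -0.411 0.172; -0.25 0.234 0.36 0.163 -0.411 0.172; -0.19 0.234 0.495 0.163 -0.411 0.172"

```text
time_s: 42.8
eef_pos: [429.6, 41.4, 290.0]
ee_rot: [0.21, 0.784, 0.349, -0.469]
ft_force: [-0.0, -0.1, -0.9]
width: 16.4
grip_force: 109.5
```

```bash
python3 rod.py |grep -v -e coll -e tip.s; python3 - <<'E'
from h import *
T=q([.21,.782,.348,-.472]); print(plan([428.4,40.5,260],T),plan([428.4,40.5,184],T)); 
c=cap('wrist'); P=pts(c); k=(abs(P[...,2]-70)<5)&(np.linalg.norm(P[...,:2]-[431,43],axis=-1)<50); print(k.sum()); 
E
```

```text
[429.6  41.4 290. ] 16.374821081832202 109.47124600410461 [-1.02  0.86  0.97  1.59  0.08  1.8  -0.69]
axis fit [-0.749 -0.067  0.     0.001] 0.3731710932557544 8247
tip rel: depth -79.1 y -28.1 across -237.7
[888. 941.]
[321. -91.]
[ 0.0852  0.0061  0.049   0.0007 -0.0014  0.0026] [ 0.3539  0.0071  0.1912  0.0007 -0.0014  0.0026]
0
```

Emit:
move_arm --increments "0.03 0.006 0.018 0.001 -0.001 0.003; 0.085 0.006 0.049 0.001 -0.001 0.003; 0.085 0.006 0.049 0.001 -0.001 0.003; 0.13 0.006 0.073 0.001 -0.001 0.003; 0.18 0.006 0.099 0.001 -0.001 0.003; 0.23 0.006 0.126 0.001 -0.001 0.003; 0.27 0.007 0.147 0.001 -0.001 0.003; 0.31 0.007 0.168 0.001 -0.001 0.003; 0.345 0.007 0.186 0.001 -0.001 0.003; 0.345 0.007 0.186 0.001 -0.001 0.003"

```text
time_s: 43.9
eef_pos: [429.4, 38.2, 190.8]
ee_rot: [0.211, 0.783, 0.345, -0.473]
ft_force: [-1.3, 1.6, -2.1]
width: 16.1
grip_force: 109.4
```

Emit:
move_arm --increments "0.004 0 0.002 0 0 0; 0.008 0 0.004 0 0 0; 0.008 0 0.004 0 0 0; 0.008 0 0.004 0 0 0; 0.008 0 0.004 0 0 0; 0.008 0 0.004 0 0 0; 0.008 0 0.004 0 0 0; 0.008 0 0.004 0 0 0; 0.008 0 0.004 0 0 0; 0.008 0 0.004 0 0 0"

```text
time_s: 44.9
eef_pos: [429.7, 38.1, 190.0]
ee_rot: [0.211, 0.783, 0.345, -0.472]
ft_force: [-1.9, 2.0, 1.2]
width: 16.2
grip_force: 109.6
```

```bash
python3 rod.py |grep -v -e tip.s; python3 - <<'E'
from h import *
T=q([.21,.782,.348,-.472]); print(plan([428.4,40.5,184],T)); o=get_obs(); print(o['ft_force'],o['ft_torque'],o['qvel'].round(3))
print(o['eef_pos'])
s=cap('scene'); cv2.imwrite('pics/s4.png',cv2.resize(s['image'][200:350,210:360],None,fx=4,fy=4,interpolation=cv2.INTER_CUBIC)[:,:,::-1])
E
```

```text
[429.7  38.1 190. ] 16.1610536503114 109.62251901626587 [-0.98  0.99  0.91  1.64 -0.01  1.66 -0.74]
axis fit [-0.742 -0.63   0.002  0.004] 3.0860756249302415 11809
collar? [(-32, 13.8), (-28, 13.8), (-24, 12.5), (-20, 14.6), (-16, 16.6), (-12, 18.6), (-8, 20.0), (-4, 18.8), (0, 21.4), (4, 20.3), (8, 19.2), (12, 13.7), (16, 11.7), (20, 12.9), (24, 12.8), (28, 7.1), (32, 7.2), (36, 7.2)]
tip rel: depth -2.2 y -29.4 across -301.8
[764. 236.]
[320. -92.]
[ 0.0228 -0.0104  0.008  -0.0012  0.0006 -0.0039]
[-2.11866336  1.59338333  0.75141726] [ 1.10469540e+00 -7.07852470e-04 -5.76954706e-01] [ 0.001 -0.    -0.001 -0.001  0.002 -0.001  0.001]
[429.71842376  38.11444061 189.99512761]
```

View pics/s4.png

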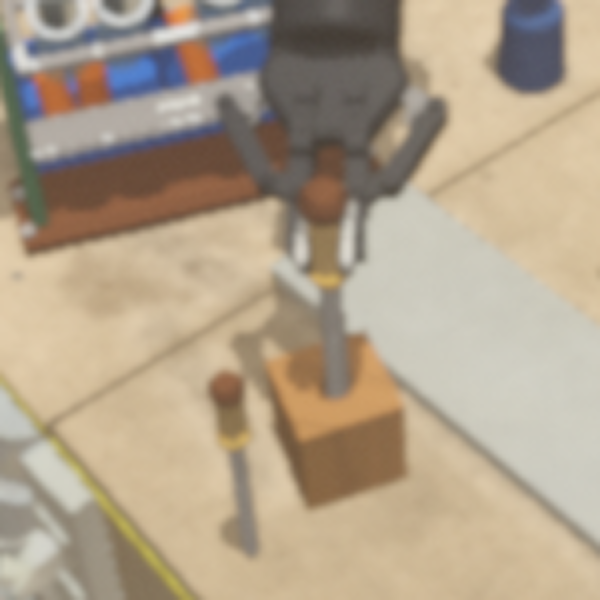

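Emit:
move_arm --increments "0 -0.005 0 0 0 -0.002; 0 -0.01 0 -0.001 0 -0.004; 0.003 -0.01 -0.003 -0.001 0 -0.004; 0.008 -0.01 0 -0.001 0 -0.004; 0.013 -0.01 0.003 -0.001 0 -0.004; 0.018 -0.01 0.005 -0.001 0 -0.004; 0.022 -0.01 0.008 -0.001 0 -0.004; 0.022 -0.01 0.008 -0.001 0 -0.004; 0.022 -0.01 0.008 -0.001 0 -0.004; 0.022 -0.01 0.008 -0.001 0 -0.004"

```text
time_s: 46.0
eef_pos: [428.5, 40.4, 184.2]
ee_rot: [0.21, 0.782, 0.348, -0.472]
ft_force: [0.1, 0.2, -2.2]
width: 16.3
grip_force: 109.5
```

```bash
python3 - <<'E'
from h import *
T=q([.21,.782,.348,-.472]); print(plan([428.4,40.5,184],T)); o=get_obs(); print(o['ft_force'],o['ft_torque'],o['eef_pos'])
E
```

```text
[ 0.0007 -0.0006  0.0001 -0.0002  0.0005  0.0001]
[ 0.11837017  0.20607861 -2.20977129] [ 0.8101076  -0.75957462  0.03807339] [428.46648355  40.35486713 184.16750301]
```

Emit:
move_arm --increments "0 0 0 0 0 0; 0 0 0 0 0 0; 0 0 0 0 0 0; 0 0 0 0 0 0; 0 0 0 0 0 0; 0 0 -0.1 0 0 0; 0 0 -0.25 0 0 0; 0 0 -0.4 0 0 0; -0.1 0 -0.5 0 0 0; -0.3 0 -0.55 0 0 0" --fingers -1

```text
time_s: 47.0
eef_pos: [487.9, 107.1, 312.0]
ee_rot: [0.211, 0.781, 0.35, -0.473]
ft_force: [-0.7, -0.5, 0.7]
width: 85.4
grip_force: 0.0
```

```bash
python3 - <<'E'
from h import *
o=get_obs(); print(o['eef_pos'],o['joint_pos'].round(2)); s=cap('scene'); c=cap('wrist'); P=pts(c); near=np.linalg.norm(P[...,:2]-[431,43],axis=-1)<30
kn=near&(P[...,2]>208)&(P[...,2]<240); print('knob',cv2.minEnclosingCircle(P[kn][:,:2].astype(np.float32)),P[kn][:,2].max())
bt=mag(-80*np.sin(TH),-135,160+80*np.cos(TH)); print('ball',bt,plan(bt+[0,0,100],down(YA-np.pi)), plan(bt,down(YA-np.pi)))
E
```

```text
[487.87265505 107.09503408 311.95768429] [-0.98  0.95  0.96  1.32  0.04  2.   -0.66]
knob ((438.9079284667969, 50.54829025268555), 13.855615615844727) 224.64557385584703
ball [610.05950048 207.36338133 223.68670388] [ 0.2807  0.0844 -0.5713 -0.1233  0.6814 -0.2121] [ 0.6339  0.0822 -0.3835 -0.1233  0.6814 -0.2121]
```

Emit:
move_arm --increments "0 0 -0.1 -0.01 0.08 -0.02; 0.03 0.01 -0.2 -0.03 0.17 -0.05; 0.07 0.02 -0.3 -0.05 0.26 -0.08; 0.11 0.03 -0.4 -0.06 0.35 -0.11; 0.15 0.04 -0.5 -0.08 0.43 -0.13; 0.2 0.06 -0.57 -0.1 0.52 -0.16; 0.24 0.07 -0.571 -0.11 0.6 -0.19; 0.281 0.084 -0.571 -0.123 0.681 -0.212; 0.281 0.084 -0.571 -0.123 0.681 -0.212; 0.281 0.084 -0.571 -0.123 0.681 -0.212"

```text
time_s: 48.1
eef_pos: [608.3, 208.9, 317.8]
ee_rot: [-0.002, 0.825, 0.566, -0.005]
ft_force: [-0.3, 0.3, 0.7]
width: 85.2
grip_force: 0.0
```

```bash
python3 - <<'E'
from h import *
o=get_obs(); print(o['eef_pos'],o['joint_pos'].round(2)); c=cap('wrist'); P=pts(c)
near=np.linalg.norm(P[...,:2]-[435,47],axis=-1)<30; kn=near&(P[...,2]>208)&(P[...,2]<240); print(kn.sum(), cv2.minEnclosingCircle(P[kn][:,:2].astype(np.float32)) if kn.any() else 0)
bt=mag(-80*np.sin(TH),-135,160+80*np.cos(TH)); print(plan(bt,down(YA-np.pi)))
c=cap('top'); P=pts(c); near=np.linalg.norm(P[...,:2]-[432,45],axis=-1)<30; kn=near&(P[...,2]>205)&(P[...,2]<240); print('top knob',np.median(P[kn],0), kn.sum())
E
```

```text
[608.29809097 208.87821809 317.83623989] [-0.93  0.51  0.84  1.45 -0.39  1.36 -0.43]
0 0
[-0.0066  0.0124  0.3753 -0.0055  0.0034  0.0012]
top knob [435.22260346  49.2680687  221.65312944] 80
```

Emit:
move_arm --increments "-0.007 0.012 0 -0.005 0.003 0.001; -0.007 0.012 0.06 -0.005 0.003 0.001; -0.007 0.012 0.12 -0.005 0.003 0.001; -0.007 0.012 0.18 -0.005 0.003 0.001; -0.007 0.012 0.24 -0.005 0.003 0.001; -0.007 0.012 0.3 -0.005 0.003 0.001; -0.007 0.012 0.35 -0.005 0.003 0.001; -0.007 0.012 0.36 -0.005 0.003 0.001; -0.007 0.012 0.36 -0.005 0.003 0.001; -0.007 0.012 0.36 -0.005 0.003 0.001"

```text
time_s: 49.2
eef_pos: [610.8, 206.4, 227.9]
ee_rot: [-0.0, 0.825, 0.565, 0.001]
ft_force: [1.0, -0.3, -0.2]
width: 84.9
grip_force: 0.0
```

Emit:
move_arm --increments "0 0 0 0 0 0; 0 0 0 0 0 0; 0 0 0 0 0 0; 0 0 0 0 0 0; 0 0 0 0 0 0; 0 0 0 0 0 0; 0 0 0 0 0 0; 0 0 0 0 0 0; 0 0 0 0 0 0; 0 0 0 0 0 0" --fingers 1 --grip_force 25

```text
time_s: 50.2
eef_pos: [609.0, 206.6, 227.4]
ee_rot: [-0.001, 0.825, 0.566, -0.0]
ft_force: [-7.4, -0.1, 6.8]
width: 28.3
grip_force: 24.4
```

Emit:
move_arm --increments "0.05 0 -0.03 0 0 0; 0.1 0 -0.05 0 0 0; 0.15 0 -0.061 0 0 0; 0.19 0 -0.065 0 0 0; 0.21 0 -0.065 0 0 0; 0.22 0 -0.065 0 0 0; 0.22 0 -0.065 0 0 0; 0.22 0 -0.065 0 0 0; 0.22 0 -0.065 0 0 0; 0.22 0 -0.065 0 0 0"

```text
time_s: 51.2
eef_pos: [629.4, 258.0, 243.0]
ee_rot: [-0.001, 0.825, 0.566, 0.0]
ft_force: [-4.9, 1.4, -4.7]
width: 28.0
grip_force: 24.9
```

```bash
python3 - <<'E'
from h import *
o=get_obs(); print(o['width'],o['grip_force'],o['ft_force'],((o['eef_pos'][:2]-MO)@MX).round(1),((o['eef_pos'][:2]-MO)@MY).round(1),o['eef_pos'][2])
E
```

```text
28.017143457225504 24.94048833847046 [-4.88689248  1.43512882 -4.70631224] 5.8 -134.8 242.9800249068965
```

Emit:
move_arm --increments "0 0 0 0 0 0; 0 0 0 0 0 0; 0 0 0 0 0 0; 0 0 0 0 0 0; 0 0 0 0 0 0; 0 0 -0.1 0 0 0; 0 0 -0.25 0 0 0; 0 -0.1 -0.4 0 0 0; 0 -0.25 -0.45 0 0 0; 0 -0.4 -0.45 0 0 0" --fingers -1

```text
time_s: 52.2
eef_pos: [537.4, 293.3, 358.5]
ee_rot: [-0.0, 0.825, 0.565, 0.003]
ft_force: [0.3, 0.9, 0.1]
width: 85.3
grip_force: 0.0
```

```bash
python3 tray.py; python3 - <<'E'
from h import *
c=cap('wrist'); save(c,'w9')
for y in(-72,-32,32,72): print(proj(c,mag(0,y,205)).round(0))
print(proj(c,mag(0,-135,240)).round(0)); s=cap('scene')
cv2.imwrite('pics/s5.png',np.vstack([c['image'][:300], cv2.resize(s['image'][120:280,180:340],(300,300)).repeat(1,1) if 0 else np.hstack([cv2.resize(s['image'][130:270,180:320],(300,300)),cv2.resize(cap('top')['image'][170:310,180:340],(340,300))])])[:,:,::-1])
E
```

```text
[537.4 293.3 358.5]
2412 ((529.3680419921875, 378.3193664550781), (98.6624526977539, 206.75257873535156), 68.24757385253906) 82.0304106672154 1.8249904048926857
642 ((531.0575561523438, 378.28765869140625), (34.92744445800781, 13.208096504211426), 68.3431396484375) 82.60904850194619 0.23733750332269649
[383. 240.]
[325. 239.]
[232. 239.]
[175. 239.]
[493. 257.]
```

View pics/s5.png

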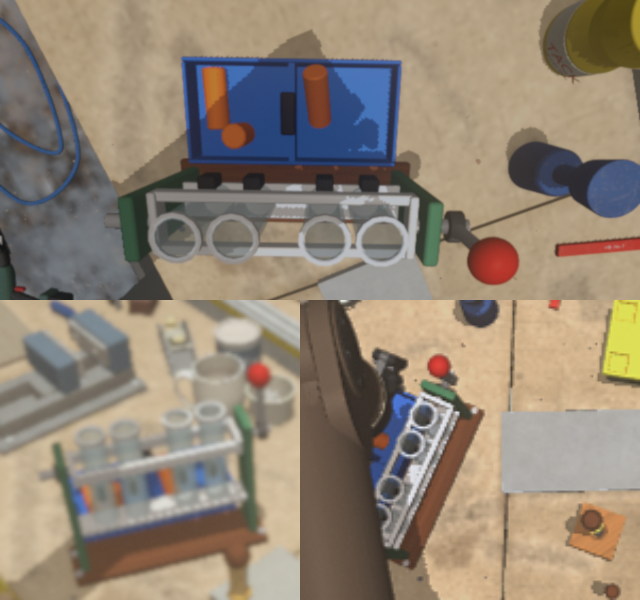

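Upright is confirmed: rings at (176,238)…(382,241) against the prediction of (175,239)…(383,240). The tray holds three blanks, one of them standing at (236,135). I'll check its clearance for the fingers.

```bash
cat > bl.py <<'E'
from h import *
c=cap('wrist'); P=pts(c); hsv=cv2.cvtColor(c['image'],cv2.COLOR_RGB2HSV).astype(int)
a,b=(P[...,:2]-MO)@MX,(P[...,:2]-MO)@MY
m=(hsv[...,0]<18)&(hsv[...,1]>150)&(hsv[...,2]>80)&(a>30)&(a<140)&(abs(b)<110)
n,l,s,_=cv2.connectedComponentsWithStats(m.astype(np.uint8))
for i in range(1,n):
    if s[i,4]>50:
        k=l==i; print(s[i,4],'z',np.percentile(P[k][:,2],[5,50,95]).round(0),'a',np.percentile(a[k],[2,98]).round(0),'b',np.percentile(b[k],[2,98]).round(0))
E
python3 bl.py; python3 -c "
from h import *
print(plan(mag(88,1,75),down(np.radians(-21.6))))
print(plan(mag(88,1,200),down(np.radians(-21.6))))"
```

```text
1254 z [32. 52. 64.] a [ 72. 124.] b [-35. -14.]
1829 z [29. 34. 71.] a [ 53. 123.] b [43. 88.]
[ 3.2710e-01 -1.4810e-01  1.1257e+00  5.0000e-04 -1.3000e-03  5.6000e-03]
[ 3.281e-01 -1.477e-01  6.257e-01  5.000e-04 -1.300e-03  5.600e-03]
```

Emit:
move_arm --increments "0.1 -0.05 0 0 -0.001 0.006; 0.25 -0.12 0 0 -0.001 0.006; 0.328 -0.148 0 0 -0.001 0.006; 0.328 -0.148 0.1 0 -0.001 0.006; 0.328 -0.148 0.22 0 -0.001 0.006; 0.328 -0.148 0.34 0 -0.001 0.006; 0.328 -0.148 0.46 0 -0.001 0.006; 0.328 -0.148 0.58 0 -0.001 0.006; 0.328 -0.148 0.7 0 -0.001 0.006; 0.328 -0.148 0.72 0 -0.001 0.006" --fingers 0 --grip_force 80

```text
time_s: 53.45
eef_pos: [531.4, 381.7, 172.4]
ee_rot: [0.001, 0.828, 0.561, -0.003]
ft_force: [0.5, -0.6, -0.3]
width: 42.5
grip_force: 0.0
```

```bash
python3 - <<'E'
from h import *
o=get_obs(); print(o['width'],o['eef_pos']); c=cap('wrist'); P=pts(c); hsv=cv2.cvtColor(c['image'],cv2.COLOR_RGB2HSV).astype(int); r=q(o['ee_rot'])
T=r.inv().apply((P.reshape(-1,3)-o['eef_pos'])).reshape(P.shape)
k=(P[...,2]>99)&(P[...,2]<108)&(abs(T[...,1])<19)&(abs(T[...,0])<50)&(hsv[...,2]<80); print(k.sum(),'lip tool x',np.percentile(T[k][:,0],[2,98]),'y',np.percentile(T[k][:,1],[2,98]))
print(plan(mag(88,1,75),down(np.radians(-21.6))))
E
```

```text
42.51570601201877 [531.42666745 381.66538667 172.37329359]
1549 lip tool x [-19.06421617  14.65070176] y [-4.77939508  6.88043516]
[ 0.0078 -0.0005  0.3946 -0.0006  0.0026 -0.0019]
```

Emit:
move_arm --increments "0.008 0.003 0 0 0.002 -0.002; 0.008 0.003 0.1 0 0.002 -0.002; 0.008 0.003 0.2 0 0.002 -0.002; 0.008 0.003 0.28 0 0.002 -0.002; 0.008 0.003 0.34 0 0.002 -0.002; 0.008 0.003 0.38 0 0.002 -0.002; 0.008 0.003 0.395 0 0.002 -0.002; 0.008 0.003 0.395 0 0.002 -0.002; 0.008 0.003 0.395 0 0.002 -0.002; 0.008 0.003 0.395 0 0.002 -0.002"

```text
time_s: 54.5
eef_pos: [533.9, 385.5, 78.3]
ee_rot: [-0.001, 0.826, 0.563, 0.002]
ft_force: [0.3, 0.1, -0.9]
width: 42.8
grip_force: 0.0
```

Emit:
move_arm --increments "0 0 0 0 0 0; 0 0 0 0 0 0; 0 0 0 0 0 0; 0 0 0 0 0 0; 0 0 0 0 0 0; 0 0 0 0 0 0; 0 0 0 0 0 0; 0 0 0 0 0 0; 0 0 0 0 0 0; 0 0 0 0 0 0" --fingers 1

```text
time_s: 55.5
eef_pos: [533.7, 385.4, 77.8]
ee_rot: [-0.001, 0.826, 0.563, 0.002]
ft_force: [-0.8, -0.7, 5.8]
width: 11.0
grip_force: 77.7
```

```bash
python3 - <<'E'
from h import *
o=get_obs(); print(o['width'],o['eef_pos'],o['ft_force'])
print(plan(o['eef_pos']+np.array([0,0,250])))
c=cap('top'); P=pts(c); hsv=cv2.cvtColor(c['image'],cv2.COLOR_RGB2HSV).astype(int); m=(abs(hsv[...,0]-30)<6)&(hsv[...,1]>150)&(hsv[...,2]>100)&(P[...,0]>550)&(P[...,0]<850)&(P[...,1]<150)&(P[...,1]>-300)
cs,_=cv2.findContours(m.astype(np.uint8),0,2); r=cv2.minAreaRect(max(cs,key=cv2.contourArea)); print(r); b=np.array([ray(c,*x,72)[:2] for x in cv2.boxPoints(r)]); print(b.round(0),b.mean(0))
E
```

```text
10.978900830880452 [533.65273944 385.39747609  77.80686481] [-0.80137682 -0.71469412  5.75254487]
[ 3.8e-03  5.0e-04 -1.0e+00  0.0e+00  0.0e+00  0.0e+00]
((360.9419250488281, 191.70135498046875), (72.67855834960938, 36.44325637817383), 8.972625732421875)
[[ 652.   43.]
 [ 765.   28.]
 [ 736. -194.]
 [ 623. -178.]] [693.80360233 -75.0710313 ]
```

Emit:
move_arm --increments "0 0 0 0 0 0; 0 0 0 0 0 0; 0 0 0 0 0 0; 0 0 0 0 0 0; 0 0 0.015 0 0 0; 0 0 0.015 0 0 0; 0 0 0.015 0 0 0; 0 0 0.015 0 0 0; 0 0 0.015 0 0 0; 0 0 0.015 0 0 0" --fingers 0

```text
time_s: 56.55
eef_pos: [533.5, 385.3, 73.8]
ee_rot: [-0.001, 0.826, 0.563, 0.002]
ft_force: [-0.4, -0.6, 0.1]
width: 42.9
grip_force: 0.0
```

Emit:
move_arm --increments "0 0 0 0 0 0; 0 0 0 0 0 0; 0 0 0 0 0 0; 0 0 0 0 0 0; 0 0 0 0 0 0; 0 0 0 0 0 0; 0 0 0 0 0 0; 0 0 0 0 0 0; 0 0 0 0 0 0; 0 0 0 0 0 0" --fingers 1 --grip_force 90

```text
time_s: 57.55
eef_pos: [533.5, 385.4, 73.8]
ee_rot: [-0.001, 0.826, 0.563, 0.002]
ft_force: [-0.7, 1.4, 4.8]
width: 9.1
grip_force: 88.2
```

Emit:
move_arm --increments "0 0 -0.04 0 0 0; 0 0 -0.12 0 0 0; 0 0 -0.22 0 0 0; 0 0 -0.34 0 0 0; 0 0 -0.46 0 0 0; 0 0 -0.58 0 0 0; 0 0 -0.7 0 0 0; 0 0 -0.82 0 0 0; 0 0 -0.92 0 0 0; 0 0 -1 0 0 0"

```text
time_s: 58.55
eef_pos: [532.9, 383.8, 325.1]
ee_rot: [-0.001, 0.827, 0.563, 0.001]
ft_force: [1.0, -0.2, -4.9]
width: 9.2
grip_force: 87.9
```

```bash
python3 - <<'E'
from h import *
o=get_obs(); print(o['width'],o['grip_force'],o['eef_pos'],o['ft_force'],o['joint_pos'].round(2))
r=q(o['ee_rot']); c=cap('wrist'); save(c,'w10'); P=pts(c); hsv=cv2.cvtColor(c['image'],cv2.COLOR_RGB2HSV).astype(int); T=r.inv().apply((P.reshape(-1,3)-o['eef_pos'])).reshape(P.shape)
k=(abs(hsv[...,0]-112)<12)&(hsv[...,1]>120)&(T[...,2]>12)&(T[...,2]<35)&(abs(T[...,1])<120); print(k.sum(),cv2.minAreaRect(T[k][:,:2].astype(np.float32)))
m=(hsv[...,0]<18)&(hsv[...,1]>150)&(hsv[...,2]>80); n,l,s,ce=cv2.connectedComponentsWithStats(m.astype(np.uint8)); print([(s[i,4],ce[i].round(0)) for i in range(1,n) if s[i,4]>80])
h=np.radians(-97.5); print(plan([694,-75,330],down(h)))
E
```

```text
9.236980751978635 87.92974188225344 [532.91059725 383.79218596 325.14116609] [ 0.95305603 -0.21580482 -4.91191558] [-1.21  0.53  0.84  1.41 -0.39  1.37 -0.73]
20900 ((-6.789524078369141, 0.09009552001953125), (210.48703002929688, 100.4237289428711), 89.77619934082031)
[(np.int32(6635), array([145., 280.])), (np.int32(4996), array([362., 269.])), (np.int32(546), array([610., 319.])), (np.int32(2977), array([199., 348.])), (np.int32(295), array([570., 413.]))]
[-1.4740e+00  1.2687e+00 -1.2700e-02 -1.2000e-03 -4.3000e-03  8.4440e-01]
```

View pics/w10.png

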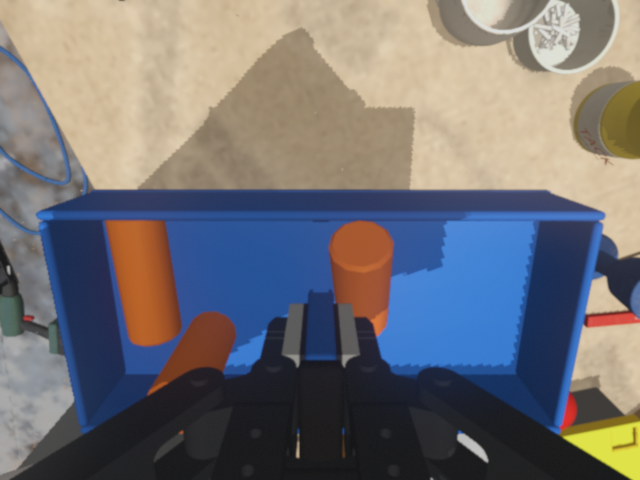

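Emit:
move_arm --increments "0 0 -0.06 0 0 0; 0 0 -0.14 0 0 0; 0 0 -0.22 0 0 0; -0.03 0.03 -0.27 0 0 0.02; -0.1 0.09 -0.3 0 0 0.06; -0.19 0.17 -0.3 0 0 0.11; -0.28 0.25 -0.3 0 0 0.16; -0.38 0.33 -0.3 0 0 0.21; -0.47 0.41 -0.3 0 0 0.26; -0.57 0.49 -0.3 0 0 0.31"

```text
time_s: 59.6
eef_pos: [595.2, 202.5, 397.4]
ee_rot: [-0.001, 0.94, 0.342, 0.001]
ft_force: [0.4, 0.4, -4.7]
width: 9.1
grip_force: 88.0
```

```bash
python3 - <<'E'
from h import *
o=get_obs(); print(o['width'],o['eef_pos'],o['joint_pos'].round(2)); h=np.radians(-97.5); print(plan([694,-75,400],down(h)))
E
```

```text
9.074356615811219 [595.21284331 202.48825807 397.43113249] [-1.01  0.48  1.    1.36 -0.4   1.52 -0.91]
[-4.1160e-01  1.1039e+00 -1.2600e-02 -1.4000e-03 -7.0000e-04  5.2830e-01]
```

```bash
python3 - <<'E'
from h import *
print(plan([560,-50,400],down(np.radians(-97.5))))
E
```

```text
[-7.576e-01  6.825e-01 -1.260e-02 -1.400e-03 -7.000e-04  5.283e-01]
```

Emit:
move_arm --increments "-0.08 0.07 0 0 0 0.05; -0.17 0.15 0 0 0 0.11; -0.27 0.24 0 0 0 0.18; -0.37 0.33 0 0 0 0.25; -0.47 0.42 0 0 0 0.32; -0.56 0.5 -0.01 0 0 0.39; -0.64 0.58 -0.01 -0.001 0 0.46; -0.71 0.64 -0.012 -0.001 0 0.51; -0.757 0.682 -0.012 -0.001 0 0.528; -0.757 0.682 -0.012 -0.001 0 0.528"

```text
time_s: 60.6
eef_pos: [560.7, -50.4, 400.4]
ee_rot: [-0.001, 0.998, -0.064, 0.001]
ft_force: [-0.3, -0.3, -3.8]
width: 9.0
grip_force: 88.0
```

```bash
cat > lid.py <<'E'
from h import *
o=get_obs(); print(o['width'],o['eef_pos'].round(1),o['joint_pos'].round(2)); c=cap('wrist'); save(c,'lid%d'%int(o['time_s'])); P=pts(c); hsv=cv2.cvtColor(c['image'],cv2.COLOR_RGB2HSV).astype(int)
m=(abs(hsv[...,0]-30)<7)&(hsv[...,1]>130)&(hsv[...,2]>80)&(P[...,2]>58)&(P[...,2]<82)
n,l,s,_=cv2.connectedComponentsWithStats(m.astype(np.uint8)); i=1+np.argmax(s[1:,4]); m=l==i
print(m.sum(),s[i],'z',np.median(P[m][:,2])); r=cv2.minAreaRect(P[m][:,:2].astype(np.float32)); print(r,'corners',cv2.boxPoints(r).round(1).tolist())
e=q(o['ee_rot']); T=e.inv().apply((P.reshape(-1,3)-o['eef_pos'])).reshape(P.shape)
k=(abs(hsv[...,0]-112)<12)&(hsv[...,1]>120)&(T[...,2]>18)&(T[...,2]<30)&(abs(T[...,1])<120); R2=cv2.minAreaRect(T[k][:,:2].astype(np.float32)); print('tray in tool',R2)
E
python3 lid.py
```

```text
8.960284222638219 [560.7 -50.4 400.4] [-0.83  0.41  1.25  1.53 -0.39  1.48 -1.27]
23828 [  213     0   235   106 23828] z 71.46811072020617
((688.6964111328125, -75.33856964111328), (225.15101623535156, 97.21658325195312), 82.67127227783203) corners [[626.0999755859375, -180.8000030517578], [722.5, -193.1999969482422], [751.2999877929688, 30.100000381469727], [654.7999877929688, 42.5]]
tray in tool ((-7.310314178466797, -0.21051025390625), (100.1470947265625, 210.11233520507812), 0.07614389806985855)
```

```bash
python3 - <<'E'
from h import *
print(plan([703.6,-77.3,400],down(np.radians(-97.33))),plan([703.6,-77.3,240],down(np.radians(-97.33))))
E
```

```text
[ 0.5791  0.0455  0.0017 -0.0014 -0.0009  0.0023] [ 0.5782  0.0469  0.6417 -0.0014 -0.0009  0.0023]
```

Emit:
move_arm --increments "0.06 0.005 0 -0.001 0 0.002; 0.15 0.012 0 -0.001 -0.001 0.002; 0.25 0.02 0 -0.001 -0.001 0.002; 0.35 0.028 0 -0.001 -0.001 0.002; 0.44 0.036 0.03 -0.001 -0.001 0.002; 0.52 0.042 0.1 -0.001 -0.001 0.002; 0.56 0.045 0.2 -0.001 -0.001 0.002; 0.578 0.047 0.3 -0.001 -0.001 0.002; 0.578 0.047 0.4 -0.001 -0.001 0.002; 0.578 0.047 0.48 -0.001 -0.001 0.002"

```text
time_s: 61.65
eef_pos: [704.4, -73.2, 277.9]
ee_rot: [-0.0, 0.998, -0.061, -0.001]
ft_force: [1.2, 0.3, -4.1]
width: 8.8
grip_force: 88.5
```

```bash
python3 - <<'E'
from h import *
o=get_obs(); print(o['width'],o['eef_pos'],o['joint_pos'].round(2)); print(plan([703.6,-77.3,175],down(np.radians(-97.33))))
E
```

```text
8.802865689370448 [704.39888003 -73.1841728  277.92169508] [-0.51  0.73  1.05  1.34 -0.63  1.42 -1.17]
[-2.000e-04  1.700e-02  4.117e-01 -4.000e-04  1.500e-03  4.200e-03]
```

Emit:
move_arm --increments "0 0.008 0.03 0 0.001 0.002; 0 0.017 0.08 0 0.001 0.004; 0 0.017 0.14 0 0.001 0.004; 0 0.017 0.2 0 0.001 0.004; 0 0.017 0.26 0 0.001 0.004; 0 0.017 0.32 0 0.001 0.004; 0 0.017 0.37 0 0.001 0.004; 0 0.017 0.41 0 0.001 0.004; 0 0.017 0.41 0 0.001 0.004; 0 0.017 0.41 0 0.001 0.004"

```text
time_s: 62.65
eef_pos: [704.1, -79.0, 178.4]
ee_rot: [0.0, 0.998, -0.065, 0.001]
ft_force: [-0.1, -0.6, -4.5]
width: 9.4
grip_force: 88.5
```

```bash
python3 lid.py; python3 - <<'E'
from h import *
print(plan([703.6,-77.3,140],down(np.radians(-97.33))))
E
```

```text
9.392198794878581 [704.1 -79.  178.4] [-0.5   0.81  1.    1.47 -0.7   1.24 -1.11]
9414 [ 113  162  411   28 9414] z 71.55351331901501
((745.9864501953125, -82.78034210205078), (226.51748657226562, 15.962249755859375), 82.4202651977539) corners [[723.0999755859375, -194.0], [739.0, -196.10000610351562], [768.7999877929688, 28.399999618530273], [753.0, 30.5]]
tray in tool ((-7.2157745361328125, -0.2715606689453125), (100.01532745361328, 209.1295166015625), 0.14428676664829254)
[-4.000e-03 -6.900e-03  1.554e-01  1.000e-04 -1.700e-03 -1.200e-03]
```

```bash
ls pics | grep lid
```

```text
lid60.png
lid62.png
```

Near and far lid edges agree: box centre (697.2,-76.3). Final lowering.

Emit:
move_arm --increments "-0.002 -0.007 0 0 -0.002 0; -0.002 -0.007 0.02 0 -0.002 0; -0.002 -0.007 0.05 0 -0.002 0; -0.002 -0.007 0.08 0 -0.002 0; -0.002 -0.007 0.1 0 -0.002 0; -0.002 -0.007 0.12 0 -0.002 0; -0.002 -0.007 0.135 0 -0.002 0; -0.002 -0.007 0.148 0 -0.002 0; -0.002 -0.007 0.157 0 -0.002 0; -0.002 -0.007 0.157 0 -0.002 0"

```text
time_s: 63.7
eef_pos: [703.7, -77.1, 140.0]
ee_rot: [-0.0, 0.998, -0.065, -0.0]
ft_force: [-4.0, 1.3, 4.3]
width: 8.7
grip_force: 89.5
```

```bash
python3 - <<'E'
from h import *
o=get_obs(); print(o['eef_pos'],o['ft_force'],o['ft_torque']); c=cap('wrist'); e=q(o['ee_rot']); P=pts(c); T=e.inv().apply((P.reshape(-1,3)-o['eef_pos'])).reshape(P.shape); hsv=cv2.cvtColor(c['image'],cv2.COLOR_RGB2HSV).astype(int)
k=(abs(hsv[...,0]-112)<12)&(hsv[...,1]>120)&(P[...,2]>108)&(P[...,2]<126)&(abs(T[...,1])<120); A=np.c_[P[k][:,:2]-[697,-76],np.ones(k.sum())]
R2=cv2.minAreaRect(P[k][:,:2].astype(np.float32)); print(R2, np.median(P[k][:,2]))
for s in(-1,1):
    kk=k&(s*T[...,1]>85); print('rim side',s,np.percentile(P[kk][:,2],90))
E
```

```text
[703.72913992 -77.10315137 140.02557047] [-3.98335398  1.26749547  4.27779269] [ 0.29622825  0.76921012 -0.03217603]
((696.9788208007812, -75.96565246582031), (209.5130157470703, 99.42154693603516), 82.34324645996094) 116.82346167986955
rim side -1 118.00402444068025
rim side 1 118.01650251818269
```

The rim is at 118 = 66+52, level on both sides, so the tray is seated. Releasing and withdrawing.

Emit:
move_arm --increments "0 0 0 0 0 0; 0 0 0 0 0 0; 0 0 0 0 0 0; 0 0 0 0 0 0; 0 0 0 0 0 0; 0 0 0 0 0 0; 0 0 0 0 0 0; 0 0 0 0 0 0; 0 0 0 0 0 0; 0 0 0 0 0 0" --fingers 0

```text
time_s: 64.75
eef_pos: [703.8, -77.1, 138.9]
ee_rot: [-0.0, 0.998, -0.065, -0.001]
ft_force: [0.3, -0.8, 0.2]
width: 42.9
grip_force: 0.0
```

Emit:
move_arm --increments "0 0 -0.05 0 0 0; 0 0 -0.15 0 0 0; 0 0 -0.25 0 0 0; 0 0 -0.4 0 0 0; 0 0 -0.55 0 0 0; -0.05 0 -0.7 0 0 0; -0.15 0 -0.8 0 0 0; -0.3 0 -0.85 0 0 0; -0.45 0 -0.85 0 0 0; -0.5 0 -0.85 0 0 0"

```text
time_s: 65.75
eef_pos: [577.2, -61.8, 353.1]
ee_rot: [-0.001, 0.998, -0.066, -0.0]
ft_force: [-0.2, -0.4, 0.5]
width: 42.8
grip_force: 0.0
```

Emit:
move_arm --increments "0 0 0 0 0 0; 0 0 0 0 0 0; 0 0 0 0 0 0; 0 0 0 0 0 0; 0 0 0 0 0 0; 0 0 0 0 0 0; 0 0 0 0 0 0; 0 0 0 0 0 0; 0 0 0 0 0 0; 0 0 0 0 0 0"

```text
time_s: 66.75
eef_pos: [580.1, -60.9, 351.6]
ee_rot: [-0.0, 0.998, -0.065, -0.001]
ft_force: [-0.1, -0.8, -0.8]
width: 43.1
grip_force: 0.0
```

```bash
python3 - <<'E'
from h import *
c=cap('wrist'); P=pts(c); hsv=cv2.cvtColor(c['image'],cv2.COLOR_RGB2HSV).astype(int)
k=(abs(hsv[...,0]-112)<12)&(hsv[...,1]>120)&(P[...,2]>108)&(P[...,2]<126); print(cv2.minAreaRect(P[k][:,:2].astype(np.float32)),np.median(P[k][:,2]))
m=(abs(hsv[...,0]-30)<7)&(hsv[...,1]>130)&(hsv[...,2]>80)&(P[...,2]>58)&(P[...,2]<82); print('lid',cv2.minAreaRect(P[m][:,:2].astype(np.float32)))
t=cap('top'); s=cap('scene'); Q=pts(t); near=np.linalg.norm(Q[...,:2]-[432,45],axis=-1)<30; kn=near&(Q[...,2]>205)&(Q[...,2]<240); print('knob',np.median(Q[kn],0))
a=cv2.resize(c['image'],(400,300)); b=cv2.resize(s['image'],(400,300)); d=cv2.resize(t['image'][150:320,200:420],(388,300))
d2=cv2.resize(s['image'][170:350,180:420],(400,300)); out=np.vstack([np.hstack([a,b]),np.hstack([cv2.resize(d,(400,300)),d2])]); cv2.imwrite('pics/fin.png',out[:,:,::-1])
E
```

```text
((691.34912109375, -75.20829772949219), (208.36746215820312, 89.3980484008789), 82.33097839355469) 117.03491717847413
lid ((642.3389282226562, -69.36505889892578), (225.05946350097656, 3.682323932647705), 82.67875671386719)
knob [nan nan nan]
  return _methods._mean(a, axis=axis, dtype=dtype,
  ret = um.true_divide(
```

View pics/fin.png

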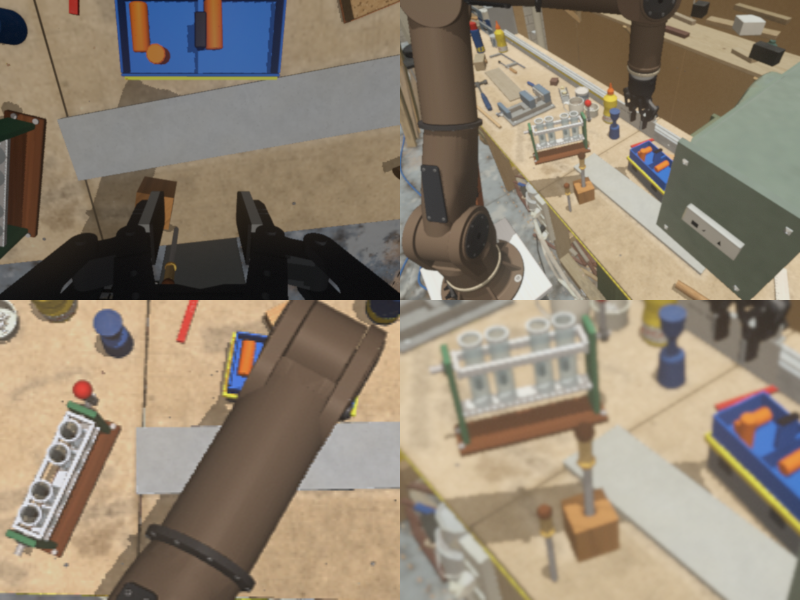

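The final picture shows the tray seated on the box with three blanks in it (140,25), (157,53) and (215,25). The magazine is upright with empty tubes, and the rod is in its stand at (585,500). Handing in.

```bash
python3 -c "
from cell import job; print(job.hand_in())"
```

```text
the job is handed in; nothing more can be done
None
```

The job is handed in: the three wedged blanks (tubes 2, 3 and 4; tube 1 was empty) are in the tray, which is seated in the lid recesses of the storage box; the rod is back in its stand, leaning about 2.5°, and the magazine is upright; the tray was knocked about 40 mm aside early on and I put it back before tipping.

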